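# Hang the screw tin on the tool rail

## Robot

A 7-joint arm with a two-finger parallel gripper is mounted at the origin on the work surface. World frame = base frame: x ahead of the robot, y to its left, z up, the work surface at z = 0. Lengths are in m, angles in rad, forces in N, time in s.
With the tool pointing down it reaches from about 0.425 to 0.925 m from the base axis. Payload 6.8 kg.
Tool frame: the origin (TCP) lies midway between the tips of the shut fingers; the grasp point (between the pads) lies 19 mm behind it; z points along the fingers, y is the line along which they close (so a half turn about z gives the same grasp; the last joint's range is limited). The gripper opens to 85 mm and grips with 20 to 120 N. Pads are 22 mm wide; open, the fingers measure 114 mm over their backs; the gripper's body (76 mm by 85 mm) begins 54 mm behind the grasp point. The pads swing forward as they close: fully open they stand 13 mm farther back than shut.
Start: joints at [1.104, 0.477, 0.022, 1.555, -0.011, 1.109, -0.083], TCP at [0.237, -0.632, 0.231] pointing down, gripper open.
Joint ranges: [-2.96, 2.96], [-0.34, 2.1], [-1.41, 1.46], [0.24, 2.44], [-1.37, 4.51], [0.17, 1.92], [-2.96, 2.96]. Speed limits (rad/s): [2.39, 2.39, 3.14, 3.14, 3.14, 3.14, 3.14].

## Interface

Orientations are given as a rotation vector (axis times angle).
In Python, from bench import r gives the robot as it stands. The module is installed in compiled form; this text tells all that it offers.
- The arm moves only by the tool apply_moves, never from a script. Its argument "rows" is a list of rows, each a list of 6 numbers: the shift along the tool's x, y, z scaled (see below), then the turn, a rotation vector about the tool's x, y, z scaled (see below). A call has 1 to 5 rows; each row is the pose to reach, as a shift and turn from the pose commanded when the call began, along the tool's axes at that moment; what a row does not reach only later rows make up. The controller multiplies each number of a shift by 0.25 m and each number of a turn by 90 degrees. A row lasts 1/8 s, in which the tool goes at most 62.5 mm and 10.7 degrees, less where a joint would pass 70% of its speed; a pose out of reach is approached as far as the arm can. A call with a number of a shift or a turn outside -1 to 1 is refused whole. A call with a gripper value outside its range is refused whole. "claw" is the opening, from 0 (shut) to 1 (fully open), set as the call begins (left out, the last holds). The fingers move at their own pace and stop on an object; "newtons" is the grip in N (left out, the last holds). Time passes only in rows, so rows that repeat a pose let the fingers close. It gives the time, the measured TCP pose, the force, the opening and the grip force at its end, in the units of the state.
- r.get_obs(): the state, without advancing time (a new reading comes with each control period).
- r.grab_frame(name): name is "scene" or "side" or "wrist"; returns a dict with "pixels" (420x560x3 uint8, red, green, blue), "intrinsics" (3x3 intrinsics, pixels), "dist" ([k1, k2, p1, p2, k3] as OpenCV has them; the pictures are not rectified), "eye" and "attitude" of the camera in the world. Camera axes: x right, y up, looking along -z (the intrinsics and any distortion apply to the point x, -y, -z); pixel columns grow to the right and rows downward; lengths in m; the calibration is good to about 2 mm. A picture is of the moment at which its call begins. There is no depth.
- r.hand_in(): hands the job in; it is judged then, once.
Trained networks look in a picture, given as the dict that the camera call returned (one of the last four; its "shot" number tells which), for a name from the list of things; names that differ only in an ending like _2 or _b are one class to them, and where a whole thing is asked for, a point or a joint stands for the part that bears it (a point fixed in the world has none). Each returns a list of dicts, best first, with "conf" (0 to 1); they miss things now and then, are a little off and sometimes report something else, mostly with a low value. They report only what shows in the picture. A call takes as long as a camera call. They do not tell look-alikes from the thing itself.
- r.search_frame(picture, thing): "rect" ([left, top, width, height] in pixels, round what is visible of it).
- r.outline_of(picture, thing): "pixels" (420x560 bool, what is visible of it) and "rect" ([left, top, width, height] in pixels, round what is visible of it).
- r.landmark_of(picture, thing): "point" ([column, row] in pixels: a listed point, or the origin of a listed thing).
The state is a dict: "clock": time; "joints": joint angles; "qvel": joint speeds; "tau": joint torques, N m; "tcp_pos": TCP position; "orientation": TCP orientation; "contact_force": force on the tool from outside, world axes, zero at the start; "moment": the same for the moment, N m; "grip_width": finger opening in m; "gripper_force": force on a finger pad.
Only numpy, scipy, OpenCV 4.12 (cv2) and the standard library are available. Lean on these libraries where they do the work, as an engineer would, in place of code of your own. Each camera call takes 0.05 s, during which the arm holds its last target. There are 200 camera calls.

## Task

Lift the yellow S-hook off its wooden stand and hook its upper curl squarely over the bare stretch of the steel tool rail, clear of the orange buffer and fully down. Then slide it along the rail, still fully down, until it presses firmly but gently into the sprung buffer (squeezed clearly, about 12 mm, never rammed to its end), and leave it there bearing on the buffer. Last, pick up the red screw tin by its black lug, hang it by the middle of its carrying bar in the hook's lower curl, and let go, without forcing or dropping anything and without disturbing the two amber jars and the wood offcut.

Things in the scene. Friction and masses are not known exactly. Their poses are not given: they have to be found in the camera images.
- rail_mid (a point): Tool rail, fixed: flat steel bar on edge, 8 mm thick (its x), 400 mm long (y), 35 mm deep. This point: middle of its top edge, 270 mm above the bench. y runs along the bar, z up, -x is the front, roughly towards the robot. The bar is bare from y = -140 mm to the buffer's face, which lies between y = +40 and +95 mm: its exact place is not measured and must be found by feel.
- rail: The rail with a grey post at each end; origin on the bench below rail_mid, same axes. A dark wire hook with blue pliers hangs on it at y = -165 mm (fixed, 30 mm wide, in front of the bar).
- buffer (a joint): Sprung orange buffer, 14 mm wide across the bar, 8 mm above to 22 mm below its top edge, on the -y side of a black collar clamped on the rail (36 mm across, 11 mm above the rail, 50 mm beyond the buffer's face). Value in m: 0 = free, grows as it is pushed along the rail's +y. Spring 0.4 N per mm, no preload, damped; its end at 0.028.
- hook_seat (a point): Middle of the underside of the yellow S-hook's top plate, which rests on the bar. The upper curl is a slot open downward, 10.5 mm wide (x), 34 mm deep, mouth flared at the back; outside 20.5 mm along x with flat faces; top 5 mm above this point. Back leg (+x) ends 42 mm below it; front leg (-x) runs down 38 mm, then slants forward. Hooked on, its axes match the rail's.
- hook_curl (a point): Middle of the floor of the hook's lower curl (upper face), 50 mm in front (-x) of and 115 mm below hook_seat, hook axes. The curl opens upward, 22 mm wide inside (x); its front tip rises 20 mm and flares to 20 mm in front of this point; behind, the shank slants from 25 mm up and 14 mm back to 77 mm up and 42 mm back.
- hook: Yellow flat-bar S-hook, 5 mm bar, 30 mm wide (its y), 125 mm tall, 0.16 kg; origin 120 mm below hook_seat. Starts hanging by its upper curl on the upright board (8 mm thick, 70 mm wide along hook y, top 140 mm high) of a fixed wooden stand; the stand's 12 mm foot reaches 55 mm behind, 95 mm in front, 55 mm to each side.
- tin_lug (a point): Grip point in the black upright grip lug on the front (-x) of the red screw tin: upright plate 55 mm long (tin x), 10 mm thick (tin y), from 35 to 83 mm above the tin's underside. This point is 62 mm above the underside, 33 mm in front of the tin's front wall and 22 mm behind the plate's front end. Hold the tin by this.
- tin_bail (a point): Middle of the tin's fixed carrying bar: round, 8 mm thick, 86 mm long along tin y, centre 125 mm above the underside, 75 mm above the rim, 63 mm behind (+x) and 63 mm above tin_lug. Flat uprights at its ends, 78 mm apart inside.
- tin: Red screw tin, 60 x 86 x 50 mm (without lug and bar), about 0.3 kg; origin at the centre of its underside, x from the lug to the back. Starts upright on the bench.
- jar_a: Bystander: amber glass jar with a black lid, 48 mm across, 65 mm tall; origin under its centre. To be left alone.
- jar_b: Bystander: second amber glass jar, the same; origin under its centre. To be left alone.
- offcut: Bystander: wood offcut 120 x 50 x 25 mm; origin under its centre. To be left alone.
Things that resemble listed ones, but are neither listed nor needed, are in the scene too. Of the things shaped like the hook, the yellow one is meant.

How it is judged:
On the way, in this order (a step that is already met when the one before it is completed fails the run):
1. the S-hook is seated fully down and upright on the rail, not yet pressing the buffer (z of hook_seat in the frame of rail_mid between -0.004 and 0.004 m and x of hook_seat in the frame of rail_mid between -0.006 and 0.006 m and angle between hook_seat's own z axis and vertical below 0.15 rad and value of joint buffer below 0.002 m), for 0.2 s.
2. the seated hook has been slid along the rail and squeezes the buffer by more than 7 mm (about 3 N) (z of hook_seat in the frame of rail_mid between -0.004 and 0.004 m and x of hook_seat in the frame of rail_mid between -0.006 and 0.006 m and angle between hook_seat's own z axis and vertical below 0.15 rad and value of joint buffer above 0.007 m), for 0.2 s.
At the end, for the whole second after the job is handed in: Hook seated on the rail (4 mm in height, 6 mm across, tilt under 0.15 rad), squeezing the buffer over 0.3 mm; tin hanging over 15 mm clear of the bench, its bar on the lower curl's floor (13 mm in x, 15 mm off middle, under 12 mm up), tilt under 0.25 rad; both at rest, released (z of hook_seat in the frame of rail_mid between -0.004 and 0.004 m and x of hook_seat in the frame of rail_mid between -0.006 and 0.006 m and angle between hook_seat's own z axis and vertical below 0.15 rad and x of tin_bail in the frame of hook_curl between -0.013 and 0.013 m and y of tin_bail in the frame of hook_curl between -0.015 and 0.015 m and z of tin_bail in the frame of hook_curl between 0 and 0.012 m and angle between tin's own z axis and vertical below 0.25 rad and height (world z) of tin above 0.015 m and value of joint buffer above 0.0003 m and linear speed of tin below 0.03 m/s and linear speed of hook below 0.02 m/s); the robot touches nothing.
It fails at once if the buffer is rammed: pushed in by more than 22 mm (about 9 N) (value of joint buffer above 0.022 m).
It fails at once if the hook is forced against the rail with more than 60 N (contact force between hook and rail above 60 N).
It fails at once if the tin is forced against the hook with more than 40 N (contact force between tin and hook above 40 N).
It fails at once if the tin or the hook is dropped or tipped past 0.75 rad (angle between any of tin, hook's own z axis and vertical above 0.75 rad).
It fails at once if a bystander is moved by more than 30 mm (distance of any of jar_a, jar_b, offcut from where it was at the start of the episode above 0.03 m).
It also fails if it takes over 72 s, if anything falls off the work surface, if the arm or the gripper's body presses on something with over 40 N, if the wrist force passes 120 N, or if a joint passes its speed limit or range.

## Working session

There is one attempt and no reset: what is moved stays moved. The work goes in short steps, Python scripts to look and compute and a tool call to move; the robot and the scene stay as the last step left them, time stands still between calls to the robot, and variables do not carry over. Pictures are saved under pics/ and viewed, at most 10 in all, crops included, and the job is handed in when it is done.

Besides the shell and the picture viewer there is one more tool, called after ">>>" as name(argument=value, ...) on one line, values as JSON. apply_moves: Moves the arm, as the interface text tells. Its arguments: {"type":"object","properties":{"rows":{"type":"array","items":{"type":"array","items":{"type":"number"}}},"claw":{"type":"number"},"newtons":{"type":"number"}},"required":["rows"]}

```bash
mkdir -p pics; cat > h.py <<'E'
import numpy as np, cv2
from scipy.spatial.transform import Rotation as R
from bench import r
def cam(p):
    A=np.array(p["attitude"],float)
    Rm=R.from_rotvec(A).as_matrix() if A.shape==(3,) else (A if A.shape==(3,3) else R.from_quat(A).as_matrix())
    return Rm,np.array(p["eye"])
def ray(p,px):
    Rm,e=cam(p)
    u=cv2.undistortPoints(np.array([[px]],float),np.array(p["intrinsics"]),np.array(p["dist"]))[0,0]
    d=Rm@np.array([u[0],-u[1],-1.0]); return e,d/np.linalg.norm(d)
def proj(p,X):
    Rm,e=cam(p); c=(np.atleast_2d(X)-e)@Rm; c=c*[1,-1,-1]
    return cv2.projectPoints(c,np.zeros(3),np.zeros(3),np.array(p["intrinsics"]),np.array(p["dist"]))[0][:,0]
def atz(p,px,z):
    e,d=ray(p,px); return e+d*(z-e[2])/d[2]
def tri(obs):
    A=np.zeros((3,3));b=np.zeros(3)
    for p,px in obs:
        e,d=ray(p,px);M=np.eye(3)-np.outer(d,d);A+=M;b+=M@e
    X=np.linalg.solve(A,b)
    return X,[np.linalg.norm(proj(p,X)[0]-px) for p,px in obs]
def save(p,n,rect=None,scale=1):
    im=p["pixels"][...,::-1]
    if rect: x,y,w,h=rect; im=im[y:y+h,x:x+w]
    cv2.imwrite("pics/"+n,cv2.resize(im,None,fx=scale,fy=scale,interpolation=cv2.INTER_CUBIC))
E
python3 - <<'E'
from h import *
np.set_printoptions(precision=4,suppress=True)
s=r.get_obs();print(s["clock"],s["tcp_pos"],s["orientation"])
P={n:r.grab_frame(n) for n in("scene","side")}
for n,p in P.items():
    save(p,n+"0.png"); print(n,p["eye"],p["attitude"],p["intrinsics"][0])
    for t in("rail_mid","hook_seat","hook_curl","tin_lug","tin_bail","tin","jar_a","offcut"):
        print(t,[(np.round(l["point"],1),round(l["conf"],2)) for l in r.landmark_of(p,t)])
ims=np.hstack([P["scene"]["pixels"],P["side"]["pixels"]])
E
```

```text
0.0 [ 0.2368 -0.6315  0.2303] [-3.0894 -0.5602  0.0007]
scene [1.2344 0.1336 1.1847] [0.4697 0.5238 1.6591] [524.1398   0.     280.5207]
rail_mid [(array([261.1, 218.3]), 0.88), (array([269.1, 316.6]), 0.63), (array([155.1, 203.6]), 0.24)]
hook_seat [(array([385.5, 232.1]), 0.82), (array([291.4, 187.2]), 0.81), (array([163.1, 229. ]), 0.75), (array([395.8, 182.3]), 0.74)]
hook_curl [(array([435. , 208.6]), 0.85), (array([374.4, 246.5]), 0.77), (array([337.3, 203.7]), 0.61)]
tin_lug [(array([168.4, 198.8]), 0.66), (array([259.7, 214.8]), 0.6)]
tin_bail []
tin [(array([164.9, 227.3]), 0.68)]
jar_a [(array([269.1, 316.6]), 0.77)]
offcut [(array([257.7, 230. ]), 0.97)]
side [-0.0916  0.9047  0.8219] [ 0.3879 -1.2602 -2.2427] [458.0216   0.     281.5969]
rail_mid [(array([267. , 167.7]), 0.83)]
hook_seat [(array([303.5, 379.9]), 0.97), (array([343. , 290.2]), 0.91), (array([228.2, 269.7]), 0.89)]
hook_curl [(array([248.5, 396. ]), 0.95), (array([236.9, 312.8]), 0.83), (array([307.9, 309.1]), 0.72)]
tin_lug [(array([359.9, 206.4]), 0.64)]
tin_bail [(array([344.2, 186.2]), 0.62), (array([236.3, 311.3]), 0.18)]
tin [(array([337.7, 219.2]), 0.94)]
jar_a [(array([228.9, 241.6]), 0.6), (array([255.1, 220.7]), 0.55)]
offcut [(array([309.2, 261.6]), 0.6)]
```

View pics/scene0.png

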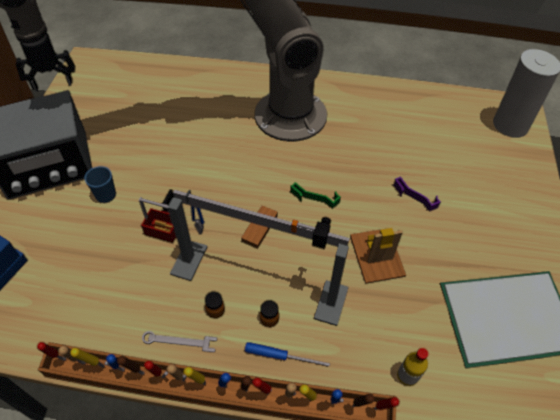

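View pics/side0.png

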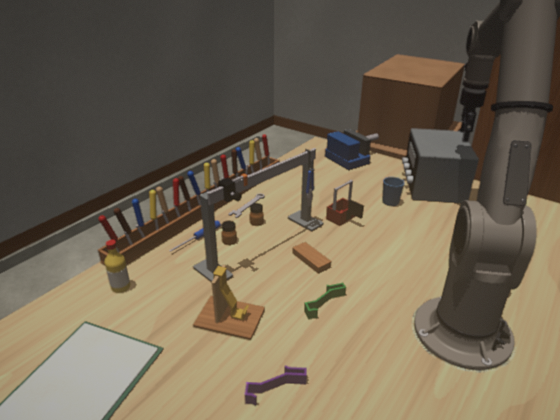

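Scene: the yellow hook is on the wooden stand at (385,240), and in side at (225,295). Look-alikes are the green (315,195) and purple (415,193) hooks lying flat, and the dark one on the rail at (197,215). The yellow one on the stand is the one meant. The tin is at scene (160,220) and side (343,210). Next, a close crop to check.

```bash
python3 - <<'E'
from h import *
np.set_printoptions(precision=4,suppress=True)
a=r.grab_frame("scene");b=r.grab_frame("side")
def c(p,x,y,w,h): return cv2.resize(p["pixels"][y:y+h,x:x+w,::-1],(400,300),interpolation=cv2.INTER_CUBIC)
im=np.vstack([np.hstack([c(a,340,210,80,60),c(a,130,170,160,120)]),np.hstack([c(b,180,255,100,75),c(b,190,140,200,150)])])
cv2.imwrite("pics/crops.png",im)
for n,A,B in(("rail_mid",(261.1,218.3),(267,167.7)),("seat",(385.5,232.1),(228.2,269.7)),("tin",(164.9,227.3),(337.7,219.2)),("offcut",(257.7,230),(309.2,261.6))):
    print(n,*tri([(a,A),(b,B)]))
print(atz(b,(236.9,312.8),.02),atz(a,(374.4,246.5),.02))
E
```

```text
rail_mid [0.594  0.0042 0.2649] [np.float64(3.0411935793689935), np.float64(2.3867754126545977)]
seat [0.4996 0.2885 0.1379] [np.float64(3.7029252989360053), np.float64(3.8174093666714883)]
tin [ 0.494  -0.2753  0.0007] [np.float64(2.6999718091371823), np.float64(2.1879718948382956)]
offcut [ 0.4539 -0.0278 -0.0085] [np.float64(1.2526316900786527), np.float64(1.1596013444380067)]
[0.4701 0.2867 0.02  ] [0.4743 0.2857 0.02  ]
```

View pics/crops.png

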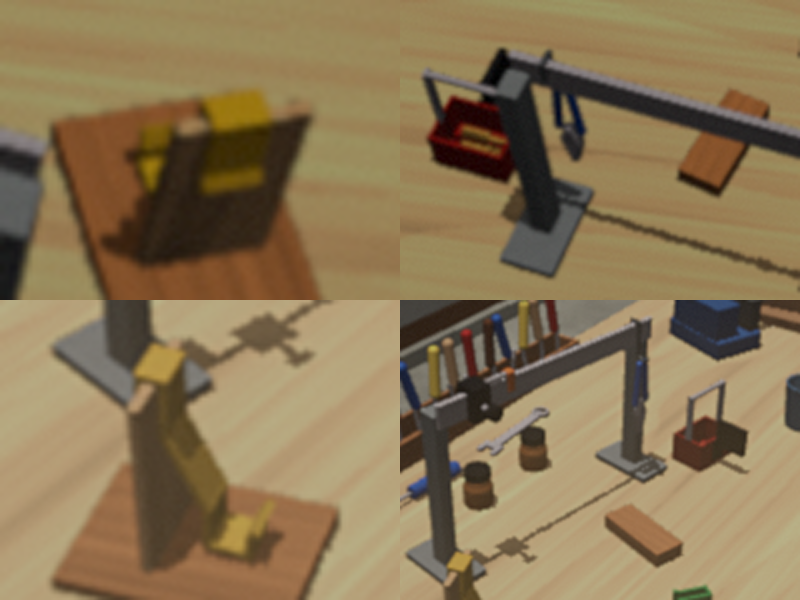

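```bash
python3 - <<'E'
from h import *
np.set_printoptions(precision=4,suppress=True)
a=r.grab_frame("scene");b=r.grab_frame("side")
P=[atz(a,q,.27)[:2] for q in((188,198),(290,222.8))];print("rail scene",P,np.degrees(np.arctan2(*(-(P[1]-P[0])*[1,-1]))))
P=[atz(b,q,.27)[:2] for q in((210,194),(312,151))];print("rail side",P)
print("foot",[atz(b,q,.012)[:2] for q in((211.2,296.3),(264.5,307.5),(192.5,326.2),(249,335))])
print("seat",atz(a,(385.5,232.1),.14),atz(b,(228.2,269.7),.14))
# tin bottom/rim, side crop coords full: 
print("rail_mid",atz(a,(261.1,218.3),.27),atz(b,(267,167.7),.27))
for n,p in(("a",a),("b",b)):
  for t in ("tin","hook","jar_a","offcut"):
    print(n,t,[(np.round(l["rect"]),round(l["conf"],2)) for l in r.search_frame(p,t)])
E
```

```text
rail scene [array([ 0.5743, -0.1579]), array([0.6052, 0.0724])] -7.661680720549129
rail side [array([0.6128, 0.2031]), array([ 0.5483, -0.1652])]
foot [array([0.5686, 0.2734]), array([0.4316, 0.2252]), array([0.5327, 0.3784]), array([0.4052, 0.3205])]
seat [0.5075 0.2949 0.14  ] [0.4949 0.2812 0.14  ]
rail_mid [0.6032 0.0099 0.27  ] [0.5879 0.0031 0.27  ]
a tin [(array([141., 190.,  37.,  52.]), 0.75), (array([366., 226.,  30.,  21.]), 0.18)]
a hook [(array([393., 179.,  49.,  35.]), 0.95), (array([368., 227.,  24.,  20.]), 0.87), (array([292., 184.,  47.,  26.]), 0.78)]
a jar_a [(array([204., 293.,  22.,  28.]), 0.69), (array([262., 300.,  20.,  28.]), 0.56)]
a offcut [(array([241., 209.,  38.,  37.]), 0.84)]
b tin [(array([326., 182.,  38.,  41.]), 0.82)]
b hook [(array([304., 282.,  40.,  39.]), 0.88), (array([214., 268.,  40.,  53.]), 0.59), (array([241., 365.,  66.,  42.]), 0.57), (array([194., 149., 129., 133.]), 0.5)]
b jar_a [(array([249., 203.,  16.,  25.]), 0.73), (array([220., 220.,  20.,  25.]), 0.53)]
b offcut [(array([293., 244.,  40.,  28.]), 0.6)]
```

```bash
cat >> h.py <<'E'
def down(th,tilt=0):  # tool pointing down, tool x at yaw th; tilt about tool y (deg)
    return R.from_euler('z',th,degrees=True)*R.from_matrix(np.diag([1.,-1,-1]))*R.from_euler('y',tilt,degrees=True)
def step(T,Rt):
    s=r.get_obs(); R0=R.from_rotvec(s["orientation"])
    d=R0.inv().apply(np.array(T)-s["tcp_pos"])/.25
    w=(R0.inv()*Rt).as_rotvec()/(np.pi/2)
    print("row",np.round(np.r_[d,w],4),"t",round(s["clock"],2))
E
python3 - <<'E'
from h import *
np.set_printoptions(precision=4,suppress=True)
step([.42,-.40,.42],down(55))
E
```

```text
row [ 1.0112 -0.612  -0.7548 -0.     -0.     -0.3827] t 1.5
```

>>> apply_moves(rows=[[0.33, -0.2, -0.25, 0, 0, -0.12], [0.66, -0.4, -0.5, 0, 0, -0.24], [0.9, -0.55, -0.75, 0, 0, -0.38], [1, -0.61, -0.75, 0, 0, -0.38], [1, -0.61, -0.75, 0, 0, -0.38]], claw=1)

```text
clock: 2.12
tcp_pos: [0.3995, -0.424, 0.4021]
orientation: [2.789, 1.445, 0.0]
contact_force: [1.0, -0.0, -0.9]
grip_width: 0.0854
gripper_force: 0.0
```

```bash
python3 - <<'E'
from h import *
np.set_printoptions(precision=4,suppress=True)
step([.50,-.12,.46],down(80))
p=r.grab_frame("wrist");Rm,e=cam(p);s=r.get_obs();R0=R.from_rotvec(s["orientation"])
print("cam in tool",R0.inv().apply(e-s["tcp_pos"]),R0.inv().apply(-Rm[:,2]),p["intrinsics"][0])
save(p,"w1.png")
for t in("tin","tin_lug","tin_bail"):
  print(t,[(np.round(l["point"],1),round(l["conf"],2)) for l in r.landmark_of(p,t)])
E
```

```text
row [ 1.2252 -0.3732 -0.2322  0.0005  0.0002 -0.2804] t 2.12
cam in tool [ 0.0691 -0.0019 -0.1367] [-0.3081 -0.0098  0.9513] [358.215    0.     276.3954]
tin [(array([274.5,  29.7]), 0.66)]
tin_lug [(array([230.2,  46.7]), 0.65)]
tin_bail [(array([273.3,   9.6]), 0.89)]
```

>>> apply_moves(rows=[[0.25, -0.08, -0.05, 0, 0, -0.08], [0.5, -0.16, -0.1, 0, 0, -0.16], [0.75, -0.25, -0.15, 0, 0, -0.24], [0.95, -0.35, -0.2, 0, 0, -0.28], [1, -0.37, -0.23, 0, 0, -0.28]])

```text
clock: 2.95
tcp_pos: [0.4675, -0.1655, 0.4582]
orientation: [-2.403, -2.022, 0.0]
contact_force: [-0.4, -1.4, 0.1]
grip_width: 0.0853
gripper_force: 0.0
```

```bash
python3 - <<'E'
from h import *
np.set_printoptions(precision=4,suppress=True)
s=r.get_obs();print(s["tcp_pos"])
step([.49,.10,.46],down(100))
p=r.grab_frame("wrist")
a=r.grab_frame("scene");b=r.grab_frame("side")
save(p,"w2.png")
for t in("tin","tin_lug","tin_bail","rail_mid"):
  print(t,[(np.round(l["point"],1),round(l["conf"],2)) for l in r.landmark_of(p,t)])
print(proj(p,[[.594,.004,.27],[.57,-.15,.27],[.43,-.27,.06]]))
E
```

```text
[ 0.4675 -0.1655  0.4582]
row [ 1.0616 -0.0929 -0.007  -0.0003 -0.0002 -0.2205] t 2.95
tin [(array([305.6, 212.9]), 0.98)]
tin_lug [(array([266.5, 223.1]), 0.66)]
tin_bail [(array([311.9, 240. ]), 0.63)]
rail_mid []
[[392.3152 -31.0474]
 [383.5472 153.2459]
 [265.0989 223.5194]]
```

View pics/w2.png

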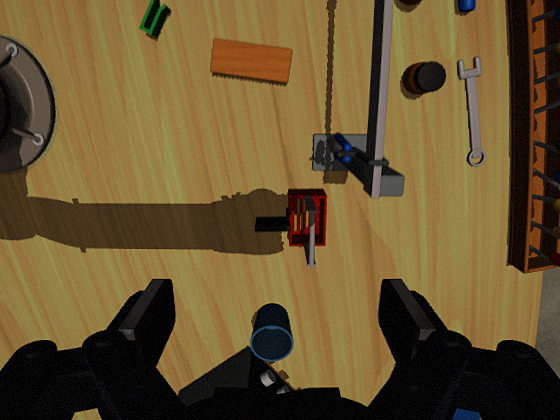

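Wrist view: tin at (307,217) with its lug at (270,224), rail end at (375,195), offcut at (252,60), jar at (425,78), and blue pliers by the rail end at (345,150).

```bash
python3 - <<'E'
from h import *
np.set_printoptions(precision=4,suppress=True)
p=r.grab_frame("wrist")
g=cv2.cvtColor(p["pixels"],cv2.COLOR_RGB2HSV)
m=((g[...,0]<6)|(g[...,0]>174))&(g[...,1]>190)&(g[...,2]>60); m[:180]=0;m[260:]=0;m[:,:280]=0;m[:,335:]=0
q=np.argwhere(m)[:,::-1].astype(np.float32); rr=cv2.minAreaRect(q);bx=cv2.boxPoints(rr);print(bx)
P=np.array([atz(p,c,.05)[:2] for c in bx]);print(P,P.mean(0),[np.degrees(np.arctan2(*(P[(i+1)%4]-P[i])[::-1])) for i in range(4)],[np.linalg.norm(P[(i+1)%4]-P[i]) for i in range(4)])
L=[atz(p,c,.083)[:2] for c in((256,224.5),(287,223))];print("lug",L)
print("tin_lug",atz(p,(266.5,223.1),.062),"bail",atz(p,(311.9,240),.125))
# rail top: bright strip scanning rows
gray=cv2.cvtColor(p["pixels"],cv2.COLOR_RGB2GRAY).astype(int)
for y in (5,60,120,180): print(y,gray[y,366:400])
E
```

```text
[[290. 193.]
 [326. 193.]
 [326. 243.]
 [290. 243.]]
[[ 0.4752 -0.2345]
 [ 0.5314 -0.2445]
 [ 0.5198 -0.329 ]
 [ 0.4611 -0.3184]] [ 0.4969 -0.2816] [np.float64(-10.113707046001895), np.float64(-97.77004729802111), np.float64(169.76377814089273), np.float64(80.46471341306898)] [np.float64(0.05699796002091118), np.float64(0.08534509882238622), np.float64(0.05962851901791511), np.float64(0.08515054600387045)]
lug [array([ 0.4162, -0.2657]), array([ 0.4632, -0.2716])]
tin_lug [ 0.4305 -0.2733  0.062 ] bail [ 0.4952 -0.2886  0.125 ]
5 [124 120 123 126 124 125 121  47  15  13  25  22  23  18  13  16   6 101
 131 119 118 115 121 119 117 104 122 138 136 138 139 139  58  46]
60 [127 129 131 130 100  35  11  17  20  20  21  18  19  11  68 135 128 122
 126 121 116 121 107  93 129 124 124 126 123 126 133 132 134 134]
120 [127 120  23  12  23  13  19  19  14  12  28  99 131 127 121 122 118 120
 115 110 125 125 130 129 123 125 122 127 128 131 128 129 129 126]
180 [ 18   8  26  20  23  18   3 115 132 128 125 125 124 116 125  49  96  87
  85  87  85  88  85  85  84  84  87  87  84  87  82  88  85  84]
```

>>> apply_moves(rows=[[0.25, -0.03, 0, 0, 0, -0.07], [0.5, -0.05, 0, 0, 0, -0.14], [0.75, -0.07, 0, 0, 0, -0.2], [0.98, -0.09, 0, 0, 0, -0.22], [1, -0.09, 0, 0, 0, -0.22]])

```text
clock: 3.98
tcp_pos: [0.4885, 0.0863, 0.458]
orientation: [-2.015, -2.409, -0.002]
contact_force: [-0.4, -0.6, -0.8]
grip_width: 0.0852
gripper_force: 0.0
```

```bash
python3 - <<'E'
from h import *
np.set_printoptions(precision=4,suppress=True)
s=r.get_obs();print(s["tcp_pos"])
step([.49,.23,.40],down(109))
p=r.grab_frame("wrist");save(p,"w3.png")
for t in("rail_mid","hook_seat","hook_curl"):
  print(t,[(np.round(l["point"],1),round(l["conf"],2)) for l in r.landmark_of(p,t)])
E
```

```text
[0.4885 0.0863 0.458 ]
row [ 0.5645  0.1076  0.2331  0.0001 -0.0011 -0.0982] t 3.98
rail_mid [(array([359.4, 278.2]), 0.92)]
hook_seat [(array([165.4, 156.7]), 0.9)]
hook_curl [(array([287.4,  21.7]), 0.87), (array([212.9, 345.6]), 0.75), (array([193.4,  83.2]), 0.72)]
```

View pics/w3.png

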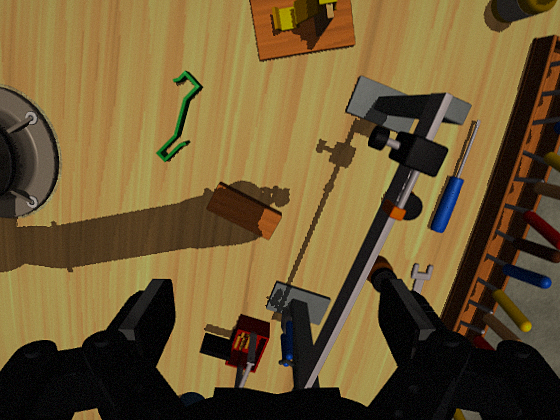

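Now the wrist sees the rail from (320,385) to (440,95), the buffer at (397,210), the collar at (415,150), and the hook stand at (300,25) at the top edge.

```bash
python3 - <<'E'
from h import *
np.set_printoptions(precision=4,suppress=True)
p=r.grab_frame("wrist")
gray=cv2.cvtColor(p["pixels"],cv2.COLOR_RGB2GRAY).astype(int)
for y,x0 in((235,360),(260,350),(290,340),(320,325),(350,310)): print(y,x0,gray[y,x0:x0+40])
print("mid",atz(p,(359.4,278.2),.27),"buffer",atz(p,(397,210),.278),"collar",atz(p,(415,150),.281),"end",atz(p,(446,95),.27))
E
```

```text
235 360 [149 147 148 158  99  24  22  28  26  24  24  30  26  27  30  31  22  12
 122 153 144 139 139 131 131 136 140 151 150 145 147 152 148 141 147 144
 146 148 146 147]
260 350 [141 151 142  79  14  21  27  28  23  26  22  24  18  22  20  10 106 153
 148 141 137 138 144 154  28  23  39  42  44  43  42  30  43  33  35  34
  39  41  46  51]
290 340 [ 13  20  27  26  27  32  28  34  29  25  23   7 119 145 141 140 138 134
 142 125 147 144 143 143 145 144 143 150 148 149 151 145 143 138 135 134
 142 140 148 153]
320 325 [ 86  22  23  21  25  23  18  24  28  28  18   9  58 138 148 140 137 142
 136 134 140 139 141 138 140 138 143 146 140 140 141 143 145 149 149 157
 151 147 145 137]
350 310 [ 20  24  27  27  28  28  22  27  23  29  23  17  13 117 148 137 136 136
 137 134 135 150 148 149 145 148 142 147 137 141 139 139 136 138 133 134
 146 144 150 152]
mid [ 0.5892 -0.0003  0.27  ] buffer [0.6047 0.0796 0.278 ] collar [0.605  0.1378 0.281 ] end [0.6247 0.1905 0.27  ]
```

>>> apply_moves(rows=[[0.2, 0.04, 0.08, 0, 0, -0.04], [0.4, 0.08, 0.16, 0, 0, -0.08], [0.56, 0.11, 0.23, 0, 0, -0.1], [0.56, 0.11, 0.23, 0, 0, -0.1]])

```text
clock: 4.72
tcp_pos: [0.4913, 0.2261, 0.3991]
orientation: [-1.824, -2.555, 0.003]
contact_force: [0.7, -1.1, 0.3]
grip_width: 0.085
gripper_force: 0.0
```

```bash
python3 - <<'E'
from h import *
np.set_printoptions(precision=4,suppress=True)
s=r.get_obs();print(s["tcp_pos"])
p=r.grab_frame("wrist");save(p,"w4.png")
for t in("hook_seat","hook_curl"):
  print(t,[(np.round(l["point"],1),round(l["conf"],2),atz(p,l["point"],.14 if t=="hook_seat" else .025)) for l in r.landmark_of(p,t)])
print(proj(p,[[.50,.288,.14],[.45,.27,.03]]))
E
```

```text
[0.4913 0.2261 0.3991]
hook_seat [(array([130.3, 224.5]), 0.71, array([0.3436, 0.1097, 0.14  ])), (array([130.6,  15.1]), 0.69, array([0.2912, 0.3361, 0.14  ])), (array([313. , 117.7]), 0.67, array([0.5078, 0.2971, 0.14  ]))]
hook_curl [(array([275.6, 111.5]), 0.93, array([0.4675, 0.2868, 0.025 ])), (array([170.8, 159.1]), 0.76, array([0.3447, 0.1743, 0.025 ]))]
[[303.3993 123.2953]
 [259.7048 119.1336]]
```

View pics/w4.png

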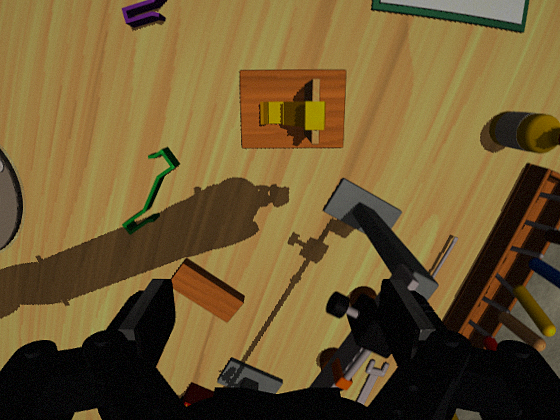

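```bash
python3 - <<'E'
from h import *
np.set_printoptions(precision=4,suppress=True)
p=r.grab_frame("wrist");s=r.get_obs();R0=R.from_rotvec(s["orientation"]);Rm,e=cam(p)
ct=R0.inv().apply(e-s["tcp_pos"]);cR=R0.inv()*R.from_matrix(Rm)
def virt(t,rv):
    q=dict(p);Q=R.from_rotvec(rv);q["eye"]=np.array(t)+Q.apply(ct);q["attitude"]=(Q*cR).as_rotvec();return q
w3=virt([.4885,.0863,.458],[-2.015,-2.409,-.002]);w2=virt([.4675,-.1655,.4582],[-2.403,-2.022,0])
for q,L in((w3,[(382,235),(369.7,260),(356,290),(341.5,320),(327,350)]),(w2,[(377,180),(381,120),(384.3,60),(387,5)])):
    X=np.array([atz(q,c,.27)[:2] for c in L]);f=np.polyfit(X[:,1],X[:,0],1);print(X,"x=",f,"yaw",-np.degrees(np.arctan(f[0])))
print("rail end",atz(w2,(376,195),.27))
g=cv2.cvtColor(p["pixels"],cv2.COLOR_RGB2HSV)
m=(g[...,0]>20)&(g[...,0]<33)&(g[...,1]>200)&(g[...,2]>140);m[:90]=0;m[140:]=0;m[:,:300]=0;m[:,332:]=0
q=np.argwhere(m)[:,::-1].astype(np.float32);bx=cv2.boxPoints(cv2.minAreaRect(q));X=np.array([atz(p,c,.145)[:2] for c in bx])
print(bx,X,X.mean(0),[np.degrees(np.arctan2(*(X[(i+1)%4]-X[i])[::-1])) for i in range(2)],[np.linalg.norm(X[(i+1)%4]-X[i]) for i in range(2)])
F=np.array([atz(p,c,.012)[:2] for c in((240,70),(345.5,69.5),(345,148.5),(241,148.5))])
print(F,[np.degrees(np.arctan2(*(F[(i+1)%4]-F[i])[::-1])) for i in range(4)],[np.linalg.norm(F[(i+1)%4]-F[i]) for i in range(4)])
E
```

```text
[[ 0.5997  0.0581]
 [ 0.5946  0.0296]
 [ 0.5894 -0.0063]
 [ 0.5832 -0.0447]
 [ 0.5767 -0.086 ]] x= [0.1578 0.5903] yaw -8.968988268046905
[[ 0.5619 -0.1738]
 [ 0.5708 -0.119 ]
 [ 0.5789 -0.0681]
 [ 0.5862 -0.0237]] x= [0.1618 0.59  ] yaw -9.19150475364152
rail end [ 0.5596 -0.1883  0.27  ]
[[304.  96.]
 [322.  96.]
 [322. 124.]
 [304. 124.]] [[0.4939 0.3116]
 [0.512  0.3178]
 [0.5223 0.2903]
 [0.5038 0.2839]] [0.508  0.3009] [np.float64(18.994277380845567), np.float64(-69.5530524372037)] [np.float64(0.01921862592710159), np.float64(0.02942571030414117)]
[[0.4058 0.321 ]
 [0.5455 0.3693]
 [0.5853 0.2656]
 [0.4398 0.2163]] [np.float64(19.090403471732724), np.float64(-69.00880476674548), np.float64(-161.2716269941241), np.float64(107.95418514900015)] [np.float64(0.14781044884521305), np.float64(0.11108364600845258), np.float64(0.15368073856416942), np.float64(0.11007312169772306)]
```

```bash
python3 - <<'E'
from h import *
np.set_printoptions(precision=4,suppress=True)
step([.508,.301,.22],down(109))
E
```

```text
row [ 0.2787  0.1549  0.724   0.0004  0.0006 -0.0051] t 4.92
```

>>> apply_moves(rows=[[0.14, 0.08, 0.25, 0, 0, -0.005], [0.28, 0.155, 0.5, 0, 0, -0.005], [0.28, 0.155, 0.65, 0, 0, -0.005], [0.28, 0.155, 0.72, 0, 0, -0.005], [0.28, 0.155, 0.72, 0, 0, -0.005]], claw=0.6)

```text
clock: 5.55
tcp_pos: [0.5072, 0.3018, 0.2208]
orientation: [1.822, 2.559, -0.002]
contact_force: [-0.1, 0.4, 1.0]
grip_width: 0.0509
gripper_force: 0.0
```

```bash
cat > hk.py <<'E'
from h import *
np.set_printoptions(precision=4,suppress=True)
def plate(p,X0,z,save_=None):
    c=proj(p,X0)[0]; g=cv2.cvtColor(p["pixels"],cv2.COLOR_RGB2HSV)
    m=((g[...,0]>20)&(g[...,0]<33)&(g[...,1]>200)&(g[...,2]>140)).astype(np.uint8)
    n,l,st,ce=cv2.connectedComponentsWithStats(m)
    k=[i for i in range(1,n) if st[i,4]>60]; print([(st[i],np.round(ce[i])) for i in k],"expect",c)
    i=min(k,key=lambda i:np.linalg.norm(ce[i]-c))
    q=np.argwhere(l==i)[:,::-1].astype(np.float32);bx=cv2.boxPoints(cv2.minAreaRect(q));X=np.array([atz(p,c,z)[:2] for c in bx])
    print(X.mean(0),[np.degrees(np.arctan2(*(X[(i+1)%4]-X[i])[::-1])) for i in range(4)],[np.linalg.norm(X[(i+1)%4]-X[i]) for i in range(2)])
E
python3 - <<'E'
from hk import *
s=r.get_obs();print(s["tcp_pos"])
p=r.grab_frame("wrist");save(p,"w5.png");s=r.get_obs();print(s["tcp_pos"])
plate(p,[.508,.301,.145],.145)
E
```

```text
[0.5072 0.3018 0.2208]
[0.5079 0.3026 0.2224]
[(array([223, 172,  21,  20, 334], dtype=int32), array([232., 181.])), (array([262, 208,  32,  23, 540], dtype=int32), array([279., 217.]))] expect [277.7131 229.5126]
[0.5055 0.3077] [np.float64(19.16776724066525), np.float64(-70.04155181220194), np.float64(-160.82877212341057), np.float64(108.43485102096987)] [np.float64(0.019685755457290177), np.float64(0.014882883756859507)]
```

View pics/w5.png

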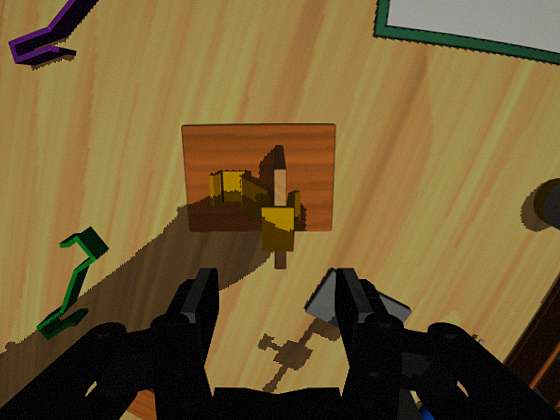

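View w5: the hook's top plate spans (262,208)–(294,250), centred at (278,229). That agrees with the predicted (277.7,229.5), so I'm centred and can descend.

```bash
python3 - <<'E'
from h import *
np.set_printoptions(precision=4,suppress=True)
step([.508,.301,.110],down(109.2))
E
```

```text
row [-0.0062 -0.0024  0.4494  0.0012  0.0002 -0.0014] t 5.6
```

>>> apply_moves(rows=[[-0.005, -0.002, 0.15, 0, 0, 0], [-0.005, -0.002, 0.3, 0, 0, 0], [-0.005, -0.002, 0.4, 0, 0, 0], [-0.005, -0.002, 0.45, 0, 0, 0], [-0.005, -0.002, 0.45, 0, 0, 0]])

```text
clock: 6.22
tcp_pos: [0.5074, 0.3021, 0.1093]
orientation: [1.82, 2.559, 0.002]
contact_force: [-1.2, -0.1, 0.3]
grip_width: 0.0511
gripper_force: 0.0
```

>>> apply_moves(rows=[[0, 0, 0, 0, 0, 0], [0, 0, 0, 0, 0, 0], [0, 0, 0, 0, 0, 0], [0, 0, 0, 0, 0, 0]], claw=0, newtons=30)

```text
clock: 6.72
tcp_pos: [0.5077, 0.3028, 0.1095]
orientation: [1.819, 2.559, 0.004]
contact_force: [2.5, 0.5, 6.6]
grip_width: 0.02
gripper_force: 34.8
```

>>> apply_moves(rows=[[0, 0, -0.1, 0, 0, 0], [0, 0, -0.2, 0, 0, 0], [0, 0, -0.35, 0, 0, 0], [0, 0, -0.4, 0, 0, 0], [0, 0, -0.4, 0, 0, 0]], newtons=45)

```text
clock: 7.35
tcp_pos: [0.5064, 0.3021, 0.2081]
orientation: [1.82, 2.56, 0.0]
contact_force: [0.8, -0.2, -2.2]
grip_width: 0.0199
gripper_force: 47.8
```

```bash
python3 - <<'E'
from h import *
np.set_printoptions(precision=4,suppress=True)
s=r.get_obs();print(s["tcp_pos"],s["contact_force"],s["grip_width"])
step([.508,.20,.40],down(95))
E
```

```text
[0.5064 0.3021 0.2081] [ 0.7981 -0.2153 -2.2134] 0.019861779051929488
row [-0.388  -0.1278 -0.7674  0.0003  0.0001  0.1578] t 7.35
```

>>> apply_moves(rows=[[-0.06, -0.02, -0.2, 0, 0, 0.04], [-0.16, -0.05, -0.4, 0, 0, 0.08], [-0.28, -0.09, -0.6, 0, 0, 0.12], [-0.38, -0.12, -0.75, 0, 0, 0.155], [-0.39, -0.13, -0.77, 0, 0, 0.158]])

```text
clock: 7.98
tcp_pos: [0.509, 0.1974, 0.4015]
orientation: [2.127, 2.31, 0.002]
contact_force: [0.4, -0.3, -2.9]
grip_width: 0.0202
gripper_force: 47.9
```

```bash
python3 - <<'E'
from h import *
np.set_printoptions(precision=4,suppress=True)
s=r.get_obs();print(s["tcp_pos"],s["contact_force"],s["grip_width"])
step([.59,.003,.40],down(81))
E
```

```text
[0.509  0.1974 0.4015] [ 0.3848 -0.3386 -2.8635] 0.020169372788332984
row [-0.8019  0.2585  0.007   0.0014  0.0002  0.1526] t 7.97
```

>>> apply_moves(rows=[[-0.2, 0.05, 0, 0, 0, 0.04], [-0.4, 0.12, 0, 0, 0, 0.08], [-0.6, 0.19, 0, 0, 0, 0.12], [-0.78, 0.25, 0.007, 0, 0, 0.153], [-0.8, 0.26, 0.007, 0, 0, 0.153]])

```text
clock: 8.6
tcp_pos: [0.5902, 0.0016, 0.3949]
orientation: [-2.389, -2.036, 0.008]
contact_force: [-0.5, 0.9, -0.8]
grip_width: 0.0201
gripper_force: 47.9
```

```bash
python3 - <<'E'
from h import *
np.set_printoptions(precision=4,suppress=True)
s=r.get_obs();print(s["tcp_pos"],R.from_rotvec(s["orientation"]).as_euler('ZYX',degrees=True))
p=r.grab_frame("wrist");a=r.grab_frame("scene");b=r.grab_frame("side");
def c(p,x,y,w,h): return cv2.resize(p["pixels"][y:y+h,x:x+w,::-1],(400,300),interpolation=cv2.INTER_CUBIC)
im=np.vstack([np.hstack([c(a,200,130,140,105),c(b,220,90,120,90)]),np.hstack([c(p,0,0,560,420),c(p,200,150,200,150)])])
cv2.imwrite("pics/c2.png",im)
cv2.imwrite("pics/w6raw.png",p["pixels"][...,::-1])
# predicted rail top centreline in wrist
for yr in (-.05,0,.04,.06,.08): print(yr,proj(p,[[.5905+.157*yr,.003+.987*yr,.27]])[0])
E
```

```text
[0.5902 0.0016 0.3949] [  80.888     0.1229 -179.6925]
-0.05 [278.4327 262.5877]
0 [278.5394 203.9747]
0.04 [278.6245 152.3187]
0.06 [278.6662 124.9235]
0.08 [278.7068  96.531 ]
```

View pics/c2.png

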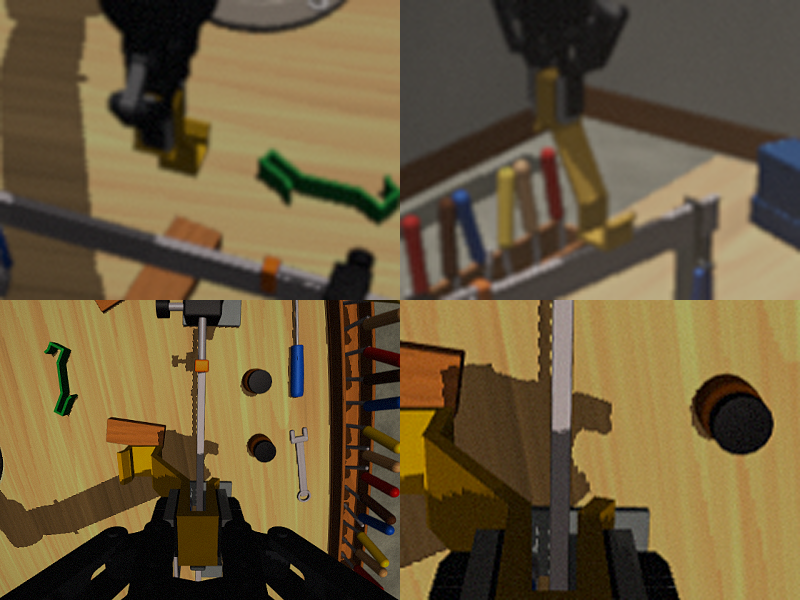

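```bash
python3 - <<'E'
from h import *
np.set_printoptions(precision=4,suppress=True)
p=r.grab_frame("wrist");s=r.get_obs();R0=R.from_rotvec(s["orientation"])
print(s["tcp_pos"])
gray=cv2.cvtColor(p["pixels"],cv2.COLOR_RGB2GRAY).astype(int)
for y in(110,140,170,190): print(y,gray[y,266:296])
hs=cv2.cvtColor(p["pixels"],cv2.COLOR_RGB2HSV)
for y in(305,330,360): 
    row=(hs[y,:,0]>15)&(hs[y,:,0]<35)&(hs[y,:,1]>120); x=np.where(row)[0];x=x[(x>220)&(x<340)];print(y,x.min(),x.max(),len(x))
print("plate corners pred",proj(p,s["tcp_pos"]+R0.apply([[15,-10.25,-36],[15,10.25,-36],[-15,-10.25,-36],[-15,10.25,-36]]/np.array(1000.))))
for yr in(-.02,0,.04,.08): print(proj(p,[[.5905+.157*yr,.003+.987*yr,.27]])[0])
o=(hs[...,0]>5)&(hs[...,0]<15)&(hs[...,1]>200)&(hs[...,2]>150);o[:,:265]=0;o[:,300:]=0;o[160:]=0
q=np.argwhere(o);print("orange rows",q.min(0),q.max(0))
print([atz(p,c,.275) for c in((281,q[:,0].max()),)])
E
```

```text
[0.5893 0.008  0.3976]
110 [139 142 141 140 146  48  58  58  60  64  60  58 135  78  33  39  42  38
  44  70  76  94 108 104  83 111 121 136 137 148]
140 [140 141 142 147 145  55  64  65  60  66 163 151 146  75 160 153 149 157
 159 161 150 152 152 102 157 152 143 144 143 142]
170 [144 144 147 148  40  56  57  61  64  57  69 166  46 141 155 155 150 154
 157 153 154 159 104 150 149 142 153 154 149 149]
190 [158 136 137  47  57  60  62  59  51  62 163 120  97 166 156 152 151 155
 152 159 160 119 104 148 147 140 144 143 140 143]
305 248 337 61
330 235 339 60
360 232 327 61
plate corners pred [[247.9499 297.6185]
 [309.0186 297.6504]
 [250.3028 368.758 ]
 [306.305  368.7891]]
[280.1738 234.3042]
[280.4591 210.5058]
[281.056  159.7969]
[281.683 105.03 ]
orange rows [ 93 276] [108 294]
[array([0.6022, 0.0801, 0.275 ])]
```

```bash
python3 - <<'E'
from h import *
np.set_printoptions(precision=4,suppress=True)
s=r.get_obs();print(s["tcp_pos"])
step([.5923,.004,.290],down(80.7))
E
```

```text
[0.5893 0.008  0.3976]
row [-0.0143  0.0154  0.4304 -0.0015 -0.0004  0.0079] t 8.8
```

>>> apply_moves(rows=[[-0.01, 0.01, 0.15, 0, 0, 0.005], [-0.01, 0.012, 0.3, 0, 0, 0.005], [-0.01, 0.012, 0.43, 0, 0, 0.005], [-0.01, 0.012, 0.43, 0, 0, 0.005], [-0.01, 0.012, 0.43, 0, 0, 0.005]])

```text
clock: 9.43
tcp_pos: [0.593, 0.0042, 0.2929]
orientation: [2.391, 2.037, 0.003]
contact_force: [0.1, -0.2, -1.1]
grip_width: 0.0202
gripper_force: 47.7
```

```bash
cat > rl.py <<'E'
from h import *
np.set_printoptions(precision=4,suppress=True)
for k in range(3): 
    s=r.get_obs();print(s["tcp_pos"],R.from_rotvec(s["orientation"]).as_euler('ZYX',degrees=True))
    p=r.grab_frame("wrist")
s=r.get_obs();R0=R.from_rotvec(s["orientation"]);print(s["tcp_pos"],s["contact_force"])
g=cv2.cvtColor(p["pixels"],cv2.COLOR_RGB2GRAY).astype(int)
# rail strip: strongest dark->bright then bright->wood; fit left edge by max gradient
pts=[]
for y in range(120,200,10):
    c=int(proj(p,[[.592+.163*.05,.003+.05,.27]])[0][0]); row=g[y,c-12:c+14]
    print(y,c-12,row)
# camera-relative: where would slot centre line (tool y=0) at rail height fall?
for dx in(.03,.06,.09): 
    X=s["tcp_pos"]+R0.apply([dx,0,0]); X[2]=.27; print(dx,proj(p,X)[0])
E
python3 rl.py
```

```text
[0.593  0.0042 0.2929] [ 80.8682  -0.0414 179.9002]
[0.5934 0.004  0.2933] [ 80.8419  -0.0472 179.842 ]
[0.5934 0.0037 0.2934] [ 80.8126  -0.0426 179.8286]
[0.5934 0.0035 0.2932] [ 1.1191  0.6091 -1.9051]
120 263 [ 52  66  63  59  62  27 121 131 138 135 141 141 144 135 140 137 140 140
 134 136 136 130 102 114 146 141]
130 263 [ 47  58  66  66  59  35 123 136 138 134 138 138 137 140 142 135 135 137
 136 134 137 122 100 162 147 148]
140 263 [ 62  71  73  69  65  37 111 138 138 134 141 137 139 137 138 139 140 134
 133 138 143 111  78 158 155 152]
150 263 [ 49  53  63  70  64  42 114 147 139 137 135 136 143 140 137 141 135 135
 135 137 142 109  82 165 150 155]
160 263 [ 46  61  69  74  64  48 118 145 141 138 135 140 140 137 138 131 139 136
 131 138 140 104  81 160 150 152]
170 263 [ 46  55  65  66  66  37 119 145 140 140 137 135 134 142 140 143 137 131
 136 136 133 106 107 148 148 151]
180 263 [ 45  56  59  59  55  48 121 144 139 135 141 140 140 141 134 137 135 138
 135 139 122  96 105 148 145 144]
190 263 [ 47  55  60  60  54  65 117 142 141 133 142 138 138 136 137 143 133 136
 140 142 120  85 153 149 145 144]
0.03 [278.1216 206.5016]
0.06 [278.3101 143.6658]
0.09 [278.5044  74.9295]
```

>>> apply_moves(rows=[[0, -0.0025, 0.02, 0, 0, 0], [0, -0.0025, 0.04, 0, 0, 0], [0, -0.0025, 0.06, 0, 0, 0], [0, -0.0025, 0.08, 0, 0, 0], [0, -0.0025, 0.08, 0, 0, 0]])

```text
clock: 10.2
tcp_pos: [0.5917, 0.0029, 0.2708]
orientation: [-2.393, -2.035, 0.001]
contact_force: [0.2, -0.2, -0.8]
grip_width: 0.0197
gripper_force: 47.9
```

>>> apply_moves(rows=[[0, 0, 0.02, 0, 0, 0], [0, 0, 0.04, 0, 0, 0], [0, 0, 0.06, 0, 0, 0], [0, 0, 0.08, 0, 0, 0], [0, 0, 0.1, 0, 0, 0]])

```text
clock: 10.82
tcp_pos: [0.5919, 0.003, 0.2461]
orientation: [-2.393, -2.035, 0.0]
contact_force: [-0.8, 0.1, -1.6]
grip_width: 0.0202
gripper_force: 47.9
```

>>> apply_moves(rows=[[0, 0, 0.008, 0, 0, 0], [0, 0, 0.016, 0, 0, 0], [0, 0, 0.022, 0, 0, 0], [0, 0, 0.022, 0, 0, 0]])

```text
clock: 11.32
tcp_pos: [0.5919, 0.003, 0.2409]
orientation: [2.393, 2.035, -0.0]
contact_force: [0.6, 0.2, -0.3]
grip_width: 0.0201
gripper_force: 47.9
```

Not yet in contact; down in small steps.

>>> apply_moves(rows=[[0, 0, 0.004, 0, 0, 0], [0, 0, 0.008, 0, 0, 0], [0, 0, 0.008, 0, 0, 0]])

```text
clock: 11.7
tcp_pos: [0.5921, 0.003, 0.2396]
orientation: [2.393, 2.035, 0.0]
contact_force: [-2.8, -0.4, 4.1]
grip_width: 0.02
gripper_force: 48.5
```

>>> apply_moves(rows=[[0, 0, 0, 0, 0, 0], [0.04, 0, 0, 0, 0, 0], [0.08, 0, 0, 0, 0, 0], [0.12, 0, 0, 0, 0, 0], [0.16, 0, 0, 0, 0, 0]])

```text
clock: 12.32
tcp_pos: [0.5991, 0.0422, 0.2396]
orientation: [2.392, 2.033, 0.001]
contact_force: [-1.7, -3.1, 5.5]
grip_width: 0.0198
gripper_force: 48.8
```

>>> apply_moves(rows=[[0.008, 0, 0, 0, 0, 0], [0.016, 0, 0, 0, 0, 0], [0.016, 0, 0, 0, 0, 0]])

```text
clock: 12.7
tcp_pos: [0.5996, 0.0461, 0.2395]
orientation: [2.392, 2.034, 0.001]
contact_force: [-1.0, -2.8, 7.2]
grip_width: 0.02
gripper_force: 49.0
```

>>> apply_moves(rows=[[0.008, 0, 0, 0, 0, 0], [0.016, 0, 0, 0, 0, 0], [0.024, 0, 0, 0, 0, 0], [0.024, 0, 0, 0, 0, 0]])

```text
clock: 13.2
tcp_pos: [0.6007, 0.052, 0.2396]
orientation: [2.392, 2.034, 0.001]
contact_force: [-0.8, -2.4, 5.2]
grip_width: 0.02
gripper_force: 48.9
```

```bash
python3 - <<'E'
from h import *
np.set_printoptions(precision=4,suppress=True)
p=r.grab_frame("wrist");save(p,"w7.png",(200,130,160,120),5)
for i in range(4): s=r.get_obs();print(s["tcp_pos"],s["contact_force"]);r.grab_frame("side")
E
```

```text
[0.6007 0.052  0.2396] [-0.0244 -2.382   6.3749]
[0.6007 0.052  0.2396] [ 0.4977 -3.5509  6.071 ]
[0.6007 0.052  0.2396] [-1.323  -2.8202  6.4471]
[0.6007 0.052  0.2396] [-0.0316 -3.3128  5.4686]
```

View pics/w7.png

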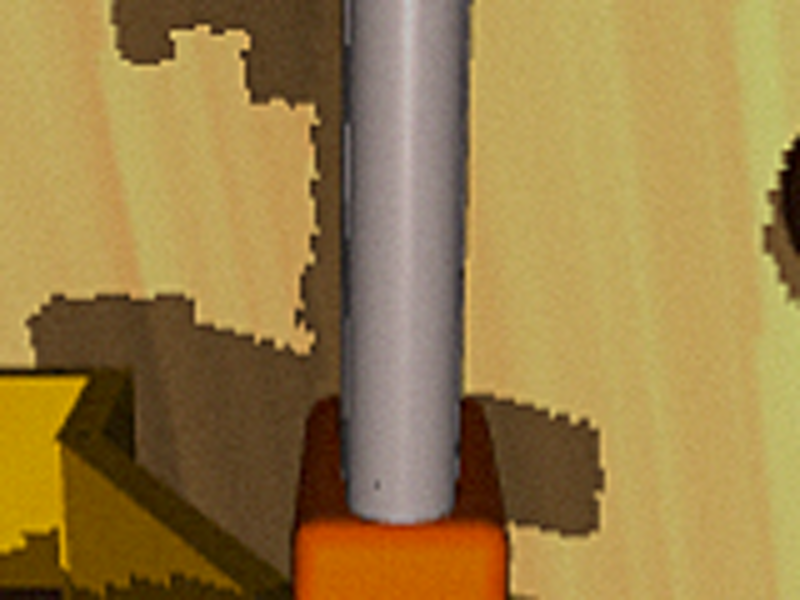

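The crop shows the orange buffer's far edge at about row 234, with its rod beyond. Next, locate its near edge.

```bash
python3 - <<'E'
from h import *
np.set_printoptions(precision=4,suppress=True)
p=r.grab_frame("wrist");s=r.get_obs();R0=R.from_rotvec(s["orientation"])
hs=cv2.cvtColor(p["pixels"],cv2.COLOR_RGB2HSV)
print([(y,*p["pixels"][y,280]) for y in range(232,320,3)])
T=s["tcp_pos"]
print("hook top front edge",proj(p,T+R0.apply([.015,0,-.0355]))[0])
def pr(d,z): X=T+R0.apply([.015+d,0,0]);X[2]=z;return proj(p,X)[0]
for d in(0,.005,.01,.015,.02): print(d,pr(d,.278))
E
```

```text
[(232, np.uint8(173), np.uint8(163), np.uint8(159)), (235, np.uint8(164), np.uint8(51), np.uint8(0)), (238, np.uint8(198), np.uint8(83), np.uint8(0)), (241, np.uint8(199), np.uint8(102), np.uint8(0)), (244, np.uint8(194), np.uint8(100), np.uint8(0)), (247, np.uint8(192), np.uint8(91), np.uint8(0)), (250, np.uint8(191), np.uint8(91), np.uint8(0)), (253, np.uint8(192), np.uint8(90), np.uint8(0)), (256, np.uint8(195), np.uint8(91), np.uint8(0)), (259, np.uint8(193), np.uint8(85), np.uint8(0)), (262, np.uint8(195), np.uint8(87), np.uint8(0)), (265, np.uint8(193), np.uint8(70), np.uint8(0)), (268, np.uint8(172), np.uint8(164), np.uint8(165)), (271, np.uint8(171), np.uint8(155), np.uint8(153)), (274, np.uint8(173), np.uint8(157), np.uint8(156)), (277, np.uint8(113), np.uint8(103), np.uint8(99)), (280, np.uint8(70), np.uint8(60), np.uint8(61)), (283, np.uint8(67), np.uint8(57), np.uint8(55)), (286, np.uint8(73), np.uint8(65), np.uint8(61)), (289, np.uint8(71), np.uint8(67), np.uint8(67)), (292, np.uint8(71), np.uint8(66), np.uint8(62)), (295, np.uint8(46), np.uint8(36), np.uint8(22)), (298, np.uint8(42), np.uint8(30), np.uint8(4)), (301, np.uint8(39), np.uint8(24), np.uint8(0)), (304, np.uint8(90), np.uint8(59), np.uint8(0)), (307, np.uint8(96), np.uint8(68), np.uint8(5)), (310, np.uint8(88), np.uint8(63), np.uint8(0)), (313, np.uint8(84), np.uint8(55), np.uint8(0)), (316, np.uint8(86), np.uint8(58), np.uint8(0)), (319, np.uint8(86), np.uint8(57), np.uint8(0))]
hook top front edge [278.95   297.4851]
0 [279.2038 302.1231]
0.005 [279.2626 288.8386]
0.01 [279.3224 275.1405]
0.015 [279.383 261.022]
0.02 [279.4445 246.4766]
```

>>> apply_moves(rows=[[0.01, 0, 0, 0, 0, 0], [0.02, 0, 0, 0, 0, 0], [0.03, 0, 0, 0, 0, 0], [0.04, 0, 0, 0, 0, 0]])

```text
clock: 14.0
tcp_pos: [0.6023, 0.0614, 0.2396]
orientation: [2.393, 2.033, 0.001]
contact_force: [0.5, -3.4, 6.5]
grip_width: 0.0201
gripper_force: 49.0
```

>>> apply_moves(rows=[[0.008, 0, 0, 0, 0, 0], [0.012, 0, 0, 0, 0, 0], [0.016, 0, 0, 0, 0, 0]])

```text
clock: 14.38
tcp_pos: [0.6029, 0.0653, 0.2396]
orientation: [2.393, 2.033, 0.001]
contact_force: [-0.7, -4.0, 6.8]
grip_width: 0.0199
gripper_force: 49.0
```

>>> apply_moves(rows=[[0.008, 0, 0, 0, 0, 0], [0.012, 0, 0, 0, 0, 0], [0.016, 0, 0, 0, 0, 0]])

```text
clock: 14.75
tcp_pos: [0.6035, 0.0686, 0.2396]
orientation: [2.393, 2.032, -0.001]
contact_force: [-1.0, -5.7, 7.7]
grip_width: 0.0198
gripper_force: 49.0
```

```bash
cat > bf.py <<'E'
from h import *
np.set_printoptions(precision=4,suppress=True)
F=[]
for i in range(4): p=r.grab_frame("wrist");s=r.get_obs();F.append(s["contact_force"])
R0=R.from_rotvec(s["orientation"]);print(s["tcp_pos"],"F",np.mean(F,0),"along rail",R0.inv().apply(np.mean(F,0))[0])
hs=cv2.cvtColor(p["pixels"],cv2.COLOR_RGB2HSV);c=hs[:,280]
o=np.where((c[:,0]>5)&(c[:,0]<18)&(c[:,1]>220)&(c[:,2]>140))[0];o=o[(o>200)&(o<310)];print("orange",o.min(),o.max())
# world position of buffer far top edge (z .278)
print("far edge",R0.inv().apply(atz(p,(280,o.min()),.278)-s["tcp_pos"])[0]+ R0.inv().apply(s["tcp_pos"])[0], "near edge rel tcp",R0.inv().apply(atz(p,(280,o.max()+1),.278)-s["tcp_pos"])[0])
E
python3 bf.py
```

```text
[0.6035 0.0688 0.2395] F [-1.4566 -5.0652  6.8462] along rail -5.243651372557686
orange 276 282
far edge 0.18987779802616045 near edge rel tcp 0.0221935251690438
```

>>> apply_moves(rows=[[0.008, 0, 0, 0, 0, 0], [0.016, 0, 0, 0, 0, 0], [0.024, 0, 0, 0, 0, 0], [0.024, 0, 0, 0, 0, 0], [0.024, 0, 0, 0, 0, 0]])

```text
clock: 15.58
tcp_pos: [0.6044, 0.074, 0.2396]
orientation: [2.393, 2.032, -0.002]
contact_force: [-1.1, -6.1, 7.8]
grip_width: 0.0196
gripper_force: 49.2
```

```bash
python3 bf.py
```

```text
[0.6044 0.074  0.2395] F [-1.6265 -6.3545  7.8153] along rail -6.553348983335702
orange 276 286
far edge 0.1952358163327602 near edge rel tcp 0.020731911350838014
```

>>> apply_moves(rows=[[0.006, 0, 0, 0, 0, 0], [0.012, 0, 0, 0, 0, 0], [0.014, 0, 0, 0, 0, 0], [0.014, 0, 0, 0, 0, 0]])

```text
clock: 16.27
tcp_pos: [0.6048, 0.0767, 0.2395]
orientation: [2.393, 2.031, -0.003]
contact_force: [-3.4, -9.3, 8.5]
grip_width: 0.0196
gripper_force: 49.3
```

```bash
python3 bf.py
```

```text
[0.6049 0.0767 0.2396] F [-2.3634 -7.9323  8.5369] along rail -8.240239756339362
orange 276 283
far edge 0.1981165105940177 near edge rel tcp 0.021815231297090964
```

>>> apply_moves(rows=[[-0.008, 0, 0, 0, 0, 0], [-0.016, 0, 0, 0, 0, 0], [-0.024, 0, 0, 0, 0, 0], [-0.032, 0, 0, 0, 0, 0], [-0.036, 0, -0.003, 0, 0, 0]])

```text
clock: 17.1
tcp_pos: [0.6035, 0.0711, 0.2396]
orientation: [2.392, 2.036, 0.002]
contact_force: [4.7, -1.2, -1.2]
grip_width: 0.0198
gripper_force: 48.1
```

>>> apply_moves(rows=[[0, 0, -0.002, 0, 0, 0], [0, 0, -0.002, 0, 0, 0]])

```text
clock: 17.35
tcp_pos: [0.6033, 0.0704, 0.2397]
orientation: [2.393, 2.035, 0.001]
contact_force: [4.9, -0.1, -1.0]
grip_width: 0.02
gripper_force: 47.8
```

```bash
python3 bf.py
```

```text
[0.6033 0.0704 0.2397] F [ 5.0164 -0.6695 -1.5788] along rail 0.14509160895342785
orange 275 281
far edge 0.1914957829579404 near edge rel tcp 0.022486847462761778
```

>>> apply_moves(rows=[[0, 0.003, 0, 0, 0, 0], [-0.004, 0.005, 0, 0, 0, 0], [-0.008, 0.005, 0, 0, 0, 0], [-0.01, 0.005, 0, 0, 0, 0]])

```text
clock: 18.05
tcp_pos: [0.6029, 0.0678, 0.2396]
orientation: [-2.392, -2.035, 0.003]
contact_force: [-0.2, -1.3, -1.7]
grip_width: 0.0201
gripper_force: 48.0
```

```bash
python3 bf.py
```

```text
[0.6033 0.0677 0.2398] F [-0.3357 -0.6538 -1.9295] along rail -0.6982713376842666
orange 275 284
far edge 0.18848274969390183 near edge rel tcp 0.02125004729184298
```

>>> apply_moves(rows=[[0.002, 0, 0.004, 0, 0, 0], [0.002, 0, 0.004, 0, 0, 0]])

```text
clock: 18.5
tcp_pos: [0.6039, 0.0682, 0.2396]
orientation: [2.393, 2.035, -0.0]
contact_force: [-2.1, -2.2, 3.2]
grip_width: 0.0199
gripper_force: 48.3
```

>>> apply_moves(rows=[[0, 0, 0, 0, 0, 0], [0, 0, 0, 0, 0, 0], [0, 0, 0, 0, 0, 0]], claw=0.55)

```text
clock: 18.88
tcp_pos: [0.6039, 0.0688, 0.2391]
orientation: [-2.393, -2.036, -0.001]
contact_force: [0.1, -0.5, -0.4]
grip_width: 0.0469
gripper_force: 0.0
```

```bash
python3 bf.py; python3 -c "
from h import *
p=r.grab_frame('wrist');g=p['pixels']
print([(y,*g[y,280]) for y in range(270,320,4)])"
```

```text
[0.6038 0.0685 0.2391] F [ 0.2992  0.0424 -0.2512] along rail 0.08983840767796725
orange 278 282
far edge 0.1887355578687167 near edge rel tcp 0.0224131504963586
[(270, np.uint8(179), np.uint8(166), np.uint8(161)), (274, np.uint8(176), np.uint8(159), np.uint8(157)), (278, np.uint8(176), np.uint8(79), np.uint8(23)), (282, np.uint8(153), np.uint8(60), np.uint8(0)), (286, np.uint8(105), np.uint8(37), np.uint8(0)), (290, np.uint8(112), np.uint8(45), np.uint8(0)), (294, np.uint8(111), np.uint8(35), np.uint8(0)), (298, np.uint8(112), np.uint8(45), np.uint8(0)), (302, np.uint8(110), np.uint8(44), np.uint8(5)), (306, np.uint8(98), np.uint8(41), np.uint8(0)), (310, np.uint8(98), np.uint8(65), np.uint8(0)), (314, np.uint8(104), np.uint8(68), np.uint8(1)), (318, np.uint8(97), np.uint8(67), np.uint8(0))]
```

>>> apply_moves(rows=[[0, 0, -0.1, 0, 0, 0], [0, 0, -0.25, 0, 0, 0], [0, 0, -0.4, 0, 0, 0], [0, 0, -0.5, 0, 0, 0], [0, 0, -0.5, 0, 0, 0]])

```text
clock: 19.75
tcp_pos: [0.6048, 0.0689, 0.3664]
orientation: [2.391, 2.034, 0.006]
contact_force: [0.1, -0.8, -0.5]
grip_width: 0.0474
gripper_force: 0.0
```

```bash
python3 - <<'E'
from h import *
np.set_printoptions(precision=4,suppress=True)
step([.48,-.10,.36],down(130))
E
```

```text
row [-0.7471 -0.3843  0.0229  0.0028  0.0003 -0.547 ] t 19.75
```

>>> apply_moves(rows=[[-0.17, -0.09, 0, 0, 0, -0.11], [-0.35, -0.18, 0, 0, 0, -0.22], [-0.52, -0.27, 0, 0, 0, -0.33], [-0.7, -0.36, 0, 0, 0, -0.44], [-0.75, -0.38, 0, 0, 0, -0.547]])

```text
clock: 20.38
tcp_pos: [0.4776, -0.1046, 0.3627]
orientation: [-1.326, -2.846, 0.003]
contact_force: [0.4, 0.8, 0.3]
grip_width: 0.0473
gripper_force: 0.0
```

```bash
python3 - <<'E'
from h import *
np.set_printoptions(precision=4,suppress=True)
print(r.get_obs()["joints"])
step([.43,-.269,.28],down(171))
E
```

```text
[ 0.6875  0.1104 -0.6462  1.7703  0.0704  1.2864  0.7231]
row [-0.3814 -0.5679  0.332  -0.0015 -0.0012 -0.4551] t 20.38
```

>>> apply_moves(rows=[[-0.09, -0.14, 0.08, 0, 0, -0.11], [-0.19, -0.28, 0.16, 0, 0, -0.22], [-0.28, -0.42, 0.25, 0, 0, -0.33], [-0.38, -0.57, 0.33, 0, 0, -0.455], [-0.38, -0.57, 0.33, 0, 0, -0.455]], claw=0.7)

```text
clock: 21.0
tcp_pos: [0.4283, -0.269, 0.2783]
orientation: [-0.255, -3.126, -0.003]
contact_force: [0.2, -0.1, -0.1]
grip_width: 0.0596
gripper_force: 0.0
```

```bash
python3 - <<'E'
from h import *
np.set_printoptions(precision=4,suppress=True)
p=r.grab_frame("wrist");p=r.grab_frame("wrist");s=r.get_obs();print(s["tcp_pos"],s["joints"],R.from_rotvec(s["orientation"]).as_euler('ZYX',degrees=True)[0])
save(p,"w8.png")
for t in("tin","tin_lug","tin_bail"):
  z={"tin":0,"tin_lug":.062,"tin_bail":.125}[t]
  print(t,[(np.round(l["point"],1),round(l["conf"],2),atz(p,l["point"],z)) for l in r.landmark_of(p,t)])
c,sn=np.cos(np.radians(-9)),np.sin(np.radians(-9));Q=lambda x,y,z:[.497+c*x-sn*y,-.28+sn*x+c*y,z]
for X in(Q(-85,5,83),): pass
print("pred lug top corners",proj(p,[Q(-.085,.005,.083),Q(-.085,-.005,.083),Q(-.03,.005,.083),Q(-.03,-.005,.083)]),"bail ends",proj(p,[Q(0,.043,.125),Q(0,-.043,.125)]))
E
```

```text
[ 0.4312 -0.2655  0.2805] [ 0.9379  0.2004 -0.5788  1.8588  0.1202  1.1191  1.7262] 170.82573938917665
tin [(array([270.1, 224.8]), 0.82, array([ 0.4966, -0.2842,  0.    ])), (array([476.5, 156.4]), 0.46, array([ 0.4505, -0.0225,  0.    ]))]
tin_lug [(array([270.3, 187.6]), 0.61, array([ 0.4356, -0.2728,  0.062 ]))]
tin_bail [(array([270.5, 269.6]), 0.92, array([ 0.497 , -0.2819,  0.125 ]))]
pred lug top corners [[277.5557 168.8998]
 [267.0875 168.9401]
 [277.6948 223.3954]
 [267.694  223.4305]] bail ends [[319.4367 269.0708]
 [225.6132 269.3707]]
```

View pics/w8.png

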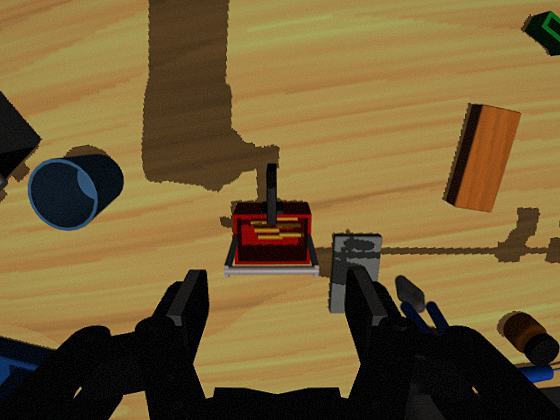

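Bail ends show at (225,270) and (319,270) and the lug top at (272,165–225), all matching the prediction. I'll grip the lug with a slight forward lean so the gripper body clears the hook's tip later.

```bash
cat > tn.py <<'E'
from h import *
np.set_printoptions(precision=4,suppress=True)
def pose(c,yaw,off=(-.072,0,.064),tilt=-10,back=0):
    """TCP pose for tin origin c (x,y,z), tin yaw deg"""
    Rt=down(yaw+180,tilt); G=np.array(c)+R.from_euler('z',yaw,degrees=True).apply(off)
    return G+Rt.apply([0,0,.019-back]),Rt
E
python3 - <<'E'
from tn import *
for b in(.09,0):
    T,Rt=pose([.497,-.2805,0],-9,back=b);print(T);step(T,Rt)
E
```

```text
[ 0.4137 -0.2673  0.1339]
row [ 0.0731 -0.023   0.5919  0.0001 -0.1107  0.0002] t 21.25
[ 0.4291 -0.2698  0.0453]
row [ 0.0108 -0.0231  0.9465  0.0001 -0.1107  0.0002] t 21.25
```

>>> apply_moves(rows=[[0.03, -0.01, 0.15, 0, -0.05, 0], [0.05, -0.015, 0.35, 0, -0.11, 0], [0.073, -0.018, 0.5, 0, -0.11, 0], [0.073, -0.018, 0.59, 0, -0.11, 0], [0.073, -0.018, 0.59, 0, -0.11, 0]], claw=0.7)

```text
clock: 21.88
tcp_pos: [0.4128, -0.2659, 0.1333]
orientation: [0.232, 2.962, -0.018]
contact_force: [-0.1, -0.0, -0.5]
grip_width: 0.0599
gripper_force: 0.0
```

```bash
python3 - <<'E'
from tn import *
for k in range(3): p=r.grab_frame("wrist");print(r.get_obs()["tcp_pos"])
Q=lambda x,y,z:np.array([.497,-.2805,z])+R.from_euler('z',-9,degrees=True).apply([x,y,0])
print("pred lug top front corners",proj(p,[Q(-.085,.005,.083),Q(-.085,-.005,.083)]),"bail ends",proj(p,[Q(0,.043,.125),Q(0,-.043,.125)]))
hs=cv2.cvtColor(p["pixels"],cv2.COLOR_RGB2GRAY).astype(int)
c=proj(p,Q(-.07,0,.083))[0];x,y=int(c[0]),int(c[1]);print(c,hs[y,x-20:x+20])
T,Rt=pose([.497,-.2805,0],-9);step(T,Rt)
E
```

```text
[ 0.4138 -0.2665  0.1345]
[ 0.4143 -0.267   0.1352]
[ 0.4145 -0.2673  0.1355]
pred lug top front corners [[282.5476 225.5599]
 [265.08   225.5281]] bail ends [[346.0155 384.8214]
 [201.2928 384.4428]]
[273.8649 247.5995] [14 11 21  6 18  0  3  0  5  4  2  2  5 14 19 14 13 19 18 18 19 21 19 22
 25 19 16  8  1  3  5  0  6 15  8  6 10 10  8 19]
row [ 0.0042 -0.0002  0.3657 -0.0005  0.0002  0.    ] t 22.02
```

>>> apply_moves(rows=[[0, 0, 0.1, 0, 0, 0], [0.002, 0, 0.2, 0, 0, 0], [0.004, 0, 0.3, 0, 0, 0], [0.004, 0, 0.365, 0, 0, 0], [0.004, 0, 0.365, 0, 0, 0]])

```text
clock: 22.65
tcp_pos: [0.4279, -0.2695, 0.044]
orientation: [0.234, 2.961, -0.02]
contact_force: [-0.0, -0.2, 0.8]
grip_width: 0.0596
gripper_force: 0.0
```

>>> apply_moves(rows=[[0, 0, 0, 0, 0, 0], [0, 0, 0, 0, 0, 0], [0, 0, 0, 0, 0, 0], [0, 0, 0, 0, 0, 0], [0, 0, 0, 0, 0, 0]], claw=0, newtons=90)

```text
clock: 23.28
tcp_pos: [0.428, -0.2702, 0.0449]
orientation: [0.235, 2.959, -0.022]
contact_force: [-1.8, -0.3, 5.9]
grip_width: 0.0088
gripper_force: 87.6
```

```bash
python3 - <<'E'
from tn import *
s=r.get_obs();print(s["tcp_pos"],s["contact_force"])
# tin origin implied: where tin is rel tool if tin unmoved
step(s["tcp_pos"]+[0,0,.22],R.from_rotvec(s["orientation"]))
E
```

```text
[ 0.428  -0.2702  0.0449] [-1.7968 -0.283   5.9465]
row [-0.1523 -0.0008 -0.8667  0.      0.      0.    ] t 23.27
```

>>> apply_moves(rows=[[-0.01, 0, -0.06, 0, 0, 0], [-0.025, 0, -0.15, 0, 0, 0], [-0.045, 0, -0.25, 0, 0, 0], [-0.069, 0, -0.394, 0, 0, 0], [-0.069, 0, -0.394, 0, 0, 0]])

```text
clock: 23.9
tcp_pos: [0.429, -0.2704, 0.1471]
orientation: [0.234, 2.956, -0.024]
contact_force: [0.3, 0.3, -3.7]
grip_width: 0.009
gripper_force: 87.8
```

```bash
cat >> tn.py <<'E'
# grasp relation: tin pose in tool
T0=np.array([.428,-.2702,.0449]);R0g=R.from_rotvec([.235,2.959,-.022])
def tool_for(c,yaw):
    Rt0=R.from_euler('z',-9,degrees=True);Rt=R.from_euler('z',yaw,degrees=True)
    rel=Rt0.inv().apply(T0-[.497,-.2805,0]); return np.array(c)+Rt.apply(rel),Rt*Rt0.inv()*R0g
def tin_now():
    s=r.get_obs();Q=R.from_rotvec(s["orientation"]);M=Q*R0g.inv()
    return s["tcp_pos"]+M.apply([.497,-.2805,0]-T0),M*R.from_euler('z',-9,degrees=True)
E
python3 - <<'E'
from tn import *
p=r.grab_frame("wrist");c,M=tin_now();print("tin",c,M.as_euler('ZYX',degrees=True),r.get_obs()["contact_force"],r.get_obs()["moment"])
print("bail pred",proj(p,c+M.apply([[0,.043,.125],[0,-.043,.125],[0,0,.125]])),[(l["point"],l["conf"]) for l in r.landmark_of(p,"tin_bail")])
b=r.grab_frame("side");a=r.grab_frame("scene")
print("curl",[[(np.round(l["point"],1),round(l["conf"],2)) for l in r.landmark_of(q,"hook_curl")] for q in(a,b)],proj(a,[.5542,.0748,.155]),proj(b,[.5542,.0748,.155]))
T,Q=tool_for([.455,-.20,.105],-9);step(T,Q)
E
```

```text
tin [ 0.4968 -0.2803  0.1004] [-8.9892 -0.0282 -0.0187] [-0.1118  0.4362 -3.1472] [0.0915 0.4716 0.022 ]
bail pred [[386.888  549.1221]
 [163.6272 548.2495]
 [275.1393 553.1034]] []
curl [[(array([338.6, 199.9]), 0.8), (array([287.4, 240.2]), 0.78), (array([433.5, 209.8]), 0.77)], [(array([306.1, 308.6]), 0.88), (array([247.6, 387.9]), 0.62), (array([263.2, 217.7]), 0.61)]] [[292.6377 233.0298]] [[261.3589 218.5248]]
row [ 0.2036  0.2881 -0.0629  0.0014 -0.0021  0.0002] t 24.2
```

>>> apply_moves(rows=[[0.12, 0.05, -0.03, 0, 0, 0], [0.18, 0.14, -0.06, 0, 0, 0], [0.2, 0.24, -0.06, 0, 0, 0], [0.2, 0.29, -0.06, 0, 0, 0]])

```text
clock: 24.7
tcp_pos: [0.3873, -0.1886, 0.1497]
orientation: [0.233, 2.962, -0.02]
contact_force: [-0.0, 0.2, -2.4]
grip_width: 0.009
gripper_force: 88.0
```

```bash
python3 - <<'E'
from tn import *
print(tin_now()[0]); T,Q=tool_for([.46,.02,.105],-9);step(T,Q)
E
```

```text
[ 0.4562 -0.1987  0.1046]
row [ 0.1202  0.8673 -0.0213  0.001  -0.0016  0.001 ] t 24.7
```

>>> apply_moves(rows=[[0.02, 0.12, 0, 0, 0, 0], [0.04, 0.32, -0.005, 0, 0, 0], [0.07, 0.52, -0.01, 0, 0, 0], [0.1, 0.72, -0.02, 0, 0, 0], [0.12, 0.867, -0.02, 0, 0, 0]])

```text
clock: 25.32
tcp_pos: [0.3925, 0.0312, 0.1503]
orientation: [0.232, 2.959, -0.019]
contact_force: [1.7, 0.0, -3.5]
grip_width: 0.0087
gripper_force: 88.1
```

```bash
python3 - <<'E'
from tn import *
print(tin_now()[0]); T,Q=tool_for([.485,.083,.085],-9.2);step(T,Q)
E
```

```text
[0.4615 0.0211 0.1053]
row [-0.0393  0.2609  0.0898  0.0018 -0.0001  0.0034] t 25.32
```

>>> apply_moves(rows=[[0, 0.08, 0.03, 0, 0, 0], [-0.02, 0.16, 0.06, 0, 0, 0], [-0.04, 0.24, 0.09, 0, 0, 0], [-0.04, 0.26, 0.09, 0, 0, 0], [-0.04, 0.26, 0.09, 0, 0, 0]])

```text
clock: 25.95
tcp_pos: [0.4156, 0.0909, 0.1295]
orientation: [0.234, 2.961, -0.02]
contact_force: [-0.6, -0.7, -3.4]
grip_width: 0.0092
gripper_force: 88.2
```

```bash
python3 - <<'E'
from tn import *
a=r.grab_frame("scene");b=r.grab_frame("side");c,M=tin_now();print(c)
for n in ("hook_seat","hook_curl","tin_bail"):
    L=[r.landmark_of(q,n) for q in(a,b)]
    print(n,[[(np.round(l["point"],1),round(l["conf"],2)) for l in x] for x in L])
print("pred seat",proj(a,[.6036,.0668,.27]),proj(b,[.6036,.0668,.27]),"bail",proj(a,c+M.apply([0,0,.125])),proj(b,c+M.apply([0,0,.125])))
print("curl",proj(a,[.5542,.0748,.155]),proj(b,[.5542,.0748,.155]))
def cc(p,x,y,w,h): return cv2.resize(p["pixels"][y:y+h,x:x+w,::-1],(400,500),interpolation=cv2.INTER_CUBIC)
cv2.imwrite("pics/c3.png",np.hstack([cc(a,240,170,80,100),cc(b,225,150,80,100)]))
T,Q=tool_for([.5525,.0745,.085],-9.2);step(T,Q)
E
```

```text
[0.4844 0.0798 0.0846]
hook_seat [[(array([400.7, 182.8]), 0.8), (array([284.8, 220.7]), 0.67), (array([289.4, 187.1]), 0.66), (array([258.8, 228.7]), 0.66)], [(array([255.3, 172.5]), 0.98), (array([302.4, 378. ]), 0.85), (array([344. , 288.3]), 0.79)]]
hook_curl [[(array([432.7, 207. ]), 0.97), (array([338.8, 203.4]), 0.94), (array([292.3, 238.3]), 0.92)], [(array([248.4, 395.9]), 0.97), (array([257.4, 218.7]), 0.9), (array([309.4, 308. ]), 0.65)]]
tin_bail [[(array([298.9, 195.6]), 0.89)], []]
pred seat [[287.4964 221.8348]] [[247.8337 174.6821]] bail [[299.361  195.9872]] [[281.4417 209.9941]]
curl [[292.6377 233.0298]] [[261.3589 218.5248]]
row [-0.2672  0.0214  0.046   0.0008 -0.0005  0.002 ] t 26.35
```

View pics/c3.png

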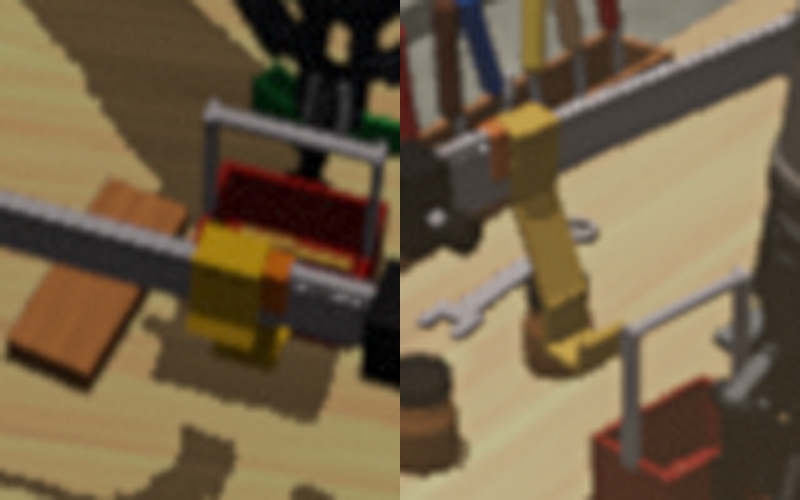

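Scene crop: the hook sits on the rail at (286,217) against the orange buffer. Side crop: lower curl at (261,221) and bail middle at (282,210), both close to the predictions. Moving the bail over the curl.

>>> apply_moves(rows=[[-0.06, 0.01, 0.01, 0, 0, 0], [-0.12, 0.013, 0.02, 0, 0, 0], [-0.18, 0.013, 0.03, 0, 0, 0.002], [-0.24, 0.013, 0.04, 0, 0, 0.002], [-0.267, 0.013, 0.046, 0, 0, 0.002]])

```text
clock: 26.98
tcp_pos: [0.4844, 0.0833, 0.1297]
orientation: [0.24, 2.959, -0.019]
contact_force: [-0.1, 0.2, -3.6]
grip_width: 0.0092
gripper_force: 88.2
```

```bash
cat > ck.py <<'E'
from tn import *
a=r.grab_frame("scene");b=r.grab_frame("side");c,M=tin_now();print("tin",c,M.as_euler('ZYX',degrees=True),r.get_obs()["contact_force"])
B=c+M.apply([0,0,.125]);C=np.array([.5539,.0728,.155])
print("bail in curl frame",R.from_euler('z',-9.2,degrees=True).inv().apply(B-C))
im=b["pixels"]
def hsv(p): return cv2.cvtColor(p["pixels"],cv2.COLOR_RGB2HSV)
for nm,p in(("a",a),("b",b)):
    x,y=proj(p,C)[0]; print(nm,"curl pred",x,y,"curl lm",[(np.round(l["point"],1),round(l["conf"],2)) for l in r.landmark_of(p,"hook_curl") if np.linalg.norm(l["point"]-np.array([x,y]))<25],"bail pred",proj(p,B)[0],"lm",[(np.round(l["point"],1),round(l["conf"],2)) for l in r.landmark_of(p,"tin_bail")])
T,Q=tool_for(C+R.from_euler('z',-9.2,degrees=True).apply([-.002,0,.004-.125]),-9.2);step(T,Q)
E
python3 ck.py
```

```text
tin [0.5528 0.073  0.0846] [-9.1825  0.0742  0.1138] [-0.6285  0.7439 -2.8516]
bail in curl frame [-0.001  -0.0002  0.0546]
a curl pred 291.81343574369924 232.81615687032638 curl lm [(array([290.8, 235.4]), 0.72)] bail pred [292.5489 219.1647] lm [(array([290.9, 217.6]), 0.78), (array([286., 221.]), 0.19)]
b curl pred 261.89396564219845 218.2416498785342 curl lm [(array([258.4, 220.2]), 0.9)] bail pred [261.9696 200.9769] lm [(array([263.4, 204.1]), 0.94)]
row [ 0.0334  0.0007  0.2002  0.0009 -0.0009  0.0008] t 27.27
```

>>> apply_moves(rows=[[0.006, 0, 0.03, 0, 0, 0], [0.012, 0, 0.06, 0, 0, 0], [0.018, 0, 0.09, 0, 0, 0], [0.024, 0, 0.125, 0, 0, 0], [0.024, 0, 0.125, 0, 0, 0]])

```text
clock: 27.9
tcp_pos: [0.482, 0.0835, 0.097]
orientation: [0.239, 2.961, -0.021]
contact_force: [0.5, -0.1, -3.2]
grip_width: 0.0087
gripper_force: 88.1
```

```bash
python3 ck.py; python3 - <<'E'
from h import *
b=r.grab_frame("side");a=r.grab_frame("scene")
def cc(p,x,y,w,h): return cv2.resize(p["pixels"][y:y+h,x:x+w,::-1],(400,500),interpolation=cv2.INTER_CUBIC)
cv2.imwrite("pics/c4.png",np.hstack([cc(a,250,190,80,100),cc(b,225,160,80,100)]))
E
```

```text
tin [0.5516 0.0734 0.0529] [-9.1328  0.0724  0.095 ] [ 0.7726 -0.4093 -3.0151]
bail in curl frame [-0.0022  0.      0.0229]
a curl pred 291.81343574369924 232.81615687032638 curl lm [(array([289.1, 239.5]), 0.91)] bail pred [292.3825 226.6257] lm [(array([293.4, 227. ]), 0.86)]
b curl pred 261.89396564219845 218.2416498785342 curl lm [(array([260.8, 217. ]), 0.95)] bail pred [262.3545 211.375 ] lm [(array([266.4, 216.9]), 0.91)]
row [ 0.0132 -0.0001  0.0763  0.0012 -0.0003  0.0004] t 28.2
```

View pics/c4.png

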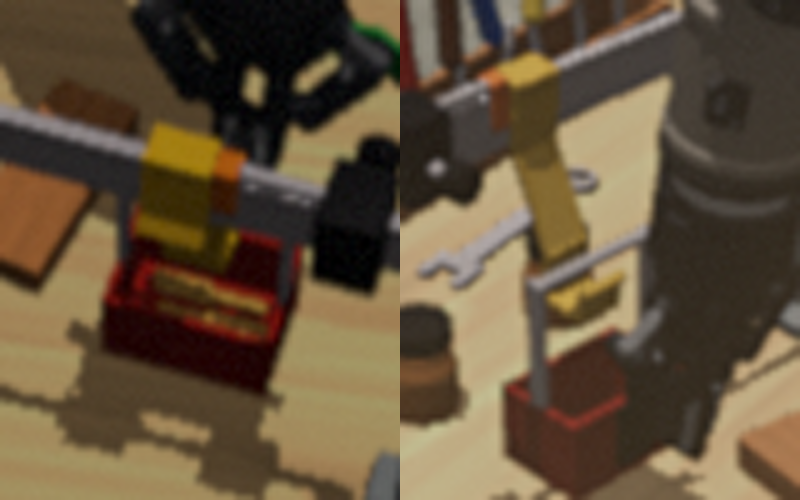

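The bail now runs between shank and tip: side crop, bail at (535,283)–(640,237), tip at (610,290). Lowering on.

>>> apply_moves(rows=[[0.003, 0, 0.016, 0, 0, 0], [0.006, 0, 0.032, 0, 0, 0], [0.009, 0, 0.048, 0, 0, 0], [0.011, 0, 0.062, 0, 0, 0], [0.011, 0, 0.062, 0, 0, 0]])

```text
clock: 28.92
tcp_pos: [0.4825, 0.0836, 0.0819]
orientation: [0.239, 2.96, -0.02]
contact_force: [0.0, 0.2, -3.2]
grip_width: 0.0089
gripper_force: 88.1
```

>>> apply_moves(rows=[[0.001, 0, 0.006, 0, 0, 0], [0.002, 0, 0.012, 0, 0, 0], [0.003, 0, 0.016, 0, 0, 0], [0.003, 0, 0.016, 0, 0, 0]])

```text
clock: 29.42
tcp_pos: [0.4825, 0.0836, 0.0781]
orientation: [0.239, 2.96, -0.02]
contact_force: [0.5, 0.0, -2.1]
grip_width: 0.0091
gripper_force: 88.1
```

```bash
python3 ck.py
```

```text
tin [0.5514 0.0732 0.0331] [-9.1431  0.065   0.0862] [ 0.0515  0.7236 -3.7317]
bail in curl frame [-0.0024 -0.0002  0.0031]
a curl pred 291.81343574369924 232.81615687032638 curl lm [(array([292.2, 236.2]), 0.79)] bail pred [292.0772 231.2703] lm [(array([292.6, 234.2]), 0.79)]
b curl pred 261.89396564219845 218.2416498785342 curl lm [(array([259.9, 220.2]), 0.7)] bail pred [262.5195 217.5731] lm [(array([261.5, 222.6]), 0.62)]
row [-0.002   0.0004 -0.0027  0.0011 -0.0006  0.0004] t 29.73
```

Still carrying the weight, so I'll go down in small steps until the load transfers.

>>> apply_moves(rows=[[0.001, 0, 0.004, 0, 0, 0], [0.001, 0, 0.008, 0, 0, 0], [0.001, 0, 0.008, 0, 0, 0]])

```text
clock: 30.1
tcp_pos: [0.4826, 0.0836, 0.076]
orientation: [0.239, 2.96, -0.02]
contact_force: [-0.2, 0.0, -3.7]
grip_width: 0.0091
gripper_force: 88.1
```

>>> apply_moves(rows=[[0.001, 0, 0.004, 0, 0, 0], [0.001, 0, 0.008, 0, 0, 0], [0.001, 0, 0.008, 0, 0, 0]])

```text
clock: 30.48
tcp_pos: [0.4841, 0.0839, 0.0748]
orientation: [0.239, 2.957, -0.019]
contact_force: [3.3, -0.7, 3.3]
grip_width: 0.009
gripper_force: 88.9
```

>>> apply_moves(rows=[[-0.004, 0, 0, 0, 0, 0], [-0.008, 0, 0, 0, 0, 0], [-0.008, 0, 0, 0, 0, 0]])

```text
clock: 30.85
tcp_pos: [0.4847, 0.0835, 0.0745]
orientation: [0.238, 2.96, -0.02]
contact_force: [0.6, -0.9, 3.5]
grip_width: 0.0089
gripper_force: 89.0
```

```bash
python3 ck.py; python3 - <<'E'
from tn import *
F=[]
for i in range(4): r.grab_frame("side");F.append(r.get_obs()["contact_force"])
print(np.mean(F,0))
E
```

```text
tin [0.5537 0.0731 0.0296] [-9.1242  0.0509  0.0989] [ 0.9679 -0.534   3.3945]
bail in curl frame [-0.0002  0.     -0.0004]
a curl pred 291.81343574369924 232.81615687032638 curl lm [(array([291.4, 235.7]), 0.91)] bail pred [291.8465 232.8725] lm [(array([292.3, 232.5]), 0.75), (array([214.2, 310. ]), 0.41)]
b curl pred 261.89396564219845 218.2416498785342 curl lm [] bail pred [261.9231 218.4084] lm [(array([259.4, 219.1]), 0.73)]
row [ 0.0041 -0.0003 -0.0185  0.0012 -0.0005  0.0006] t 31.15
[1.2714 0.5393 4.0041]
```

>>> apply_moves(rows=[[0, 0, -0.003, 0, 0, 0], [0, 0, -0.004, 0, 0, 0]])

```text
clock: 31.6
tcp_pos: [0.484, 0.0831, 0.0751]
orientation: [0.239, 2.961, -0.02]
contact_force: [1.0, -0.2, 0.5]
grip_width: 0.009
gripper_force: 88.9
```

>>> apply_moves(rows=[[0, 0, 0, 0, 0, 0], [0, 0, 0, 0, 0, 0], [0, 0, 0, 0, 0, 0]], claw=0.4, newtons=20)

```text
clock: 31.98
tcp_pos: [0.4842, 0.0832, 0.0752]
orientation: [0.239, 2.96, -0.02]
contact_force: [0.7, 0.1, 0.5]
grip_width: 0.0342
gripper_force: 0.0
```

```bash
cat > fin.py <<'E'
from h import *
np.set_printoptions(precision=4,suppress=True)
s=r.get_obs();print(s["tcp_pos"],s["contact_force"],s["gripper_force"],s["clock"])
for n in("scene","side"):
    p=r.grab_frame(n)
    for t in("tin","tin_lug","tin_bail","hook_seat","hook_curl"):
        L=[(np.round(l["point"],1),round(l["conf"],2)) for l in r.landmark_of(p,t)];print(n,t,L[:3])
    print(" pred bail",proj(p,[.5539,.0728,.159])[0],"seat",proj(p,[.6036,.066,.27])[0])
E
python3 fin.py
```

```text
[0.4842 0.0832 0.0752] [0.6823 0.1175 0.4584] 0.0 31.975
scene tin [(array([289.9, 259.1]), 0.65)]
scene tin_lug [(array([295.2, 230.2]), 0.86)]
scene tin_bail [(array([291.8, 232.1]), 0.67)]
scene hook_seat [(array([397., 183.]), 0.86)]
scene hook_curl [(array([431.9, 205.7]), 0.9), (array([288.6, 237.2]), 0.75), (array([337.7, 203.1]), 0.71)]
 pred bail [291.8639 231.876 ] seat [287.1234 221.7871]
side tin [(array([258.8, 257.1]), 0.82)]
side tin_lug []
side tin_bail [(array([259.9, 221.4]), 0.57), (array([280.6, 244.9]), 0.31)]
side hook_seat [(array([255.2, 176.1]), 0.66), (array([305.1, 376.2]), 0.63), (array([343.3, 288.6]), 0.61)]
side hook_curl [(array([308.5, 310.3]), 0.74), (array([248.4, 392.8]), 0.67)]
 pred bail [261.8759 216.9966] seat [248.0234 174.5718]
```

The tin hangs. Now I'll withdraw along the tool axis.

>>> apply_moves(rows=[[0, 0, -0.06, 0, 0, 0], [0, 0, -0.14, 0, 0, 0], [0, 0, -0.24, 0, 0, 0], [0, 0, -0.36, 0, 0, 0], [0, 0, -0.44, 0, 0, 0]])

```text
clock: 33.2
tcp_pos: [0.4659, 0.0865, 0.185]
orientation: [0.239, 2.959, -0.02]
contact_force: [0.1, -0.2, -0.5]
grip_width: 0.034
gripper_force: 0.0
```

>>> apply_moves(rows=[[0.1, 0, -0.05, 0, 0, 0], [0.2, 0, -0.1, 0, 0, 0], [0.2, 0, -0.1, 0, 0, 0], [0.2, 0, -0.1, 0, 0, 0]])

```text
clock: 33.7
tcp_pos: [0.4136, 0.0947, 0.2]
orientation: [0.239, 2.959, -0.02]
contact_force: [0.2, -0.4, 0.5]
grip_width: 0.0344
gripper_force: 0.0
```

```bash
python3 fin.py; python3 - <<'E'
from h import *
np.set_printoptions(precision=4,suppress=True)
# buffer squeeze check: hook/orange extents in scene & side, tilt of tin from red mask vs. model
p=r.grab_frame("wrist")
c=proj(p,[[.6036,.066,.275],[.5539,.0728,.159]]);print("wrist pred plate, bail",c)
for t in("hook_seat","hook_curl","tin_bail","tin_lug"): print(t,[(np.round(l["point"],1),round(l["conf"],2)) for l in r.landmark_of(p,t)][:3])
for n in("scene","side"):
    q=r.grab_frame(n);h=cv2.cvtColor(q["pixels"],cv2.COLOR_RGB2HSV);x,y=proj(q,[.6036,.066,.275])[0].astype(int)
    w=h[y-25:y+30,x-40:x+40]
    for nm,lo,hi in(("yel",20,33),("org",6,15)):
        m=((w[...,0]>=lo)&(w[...,0]<=hi)&(w[...,1]>200)&(w[...,2]>90)).astype(np.uint8)
        k,l,st,ce=cv2.connectedComponentsWithStats(m);print(n,nm,[(st[i,:4]+[x-40,y-25,0,0],st[i,4]) for i in range(1,k) if st[i,4]>8])
E
```

```text
[0.4136 0.0947 0.2   ] [ 0.2111 -0.3955  0.5058] 0.0 33.7
scene tin [(array([286.3, 261.8]), 0.64)]
scene tin_lug [(array([294.2, 229.1]), 0.88)]
scene tin_bail [(array([293.7, 230.9]), 0.57)]
scene hook_seat [(array([295.1, 185.2]), 0.95), (array([394.5, 183.5]), 0.63), (array([286. , 219.1]), 0.55)]
scene hook_curl [(array([431.5, 202.6]), 0.82), (array([338.3, 203.2]), 0.69), (array([287.3, 235.8]), 0.65)]
 pred bail [291.8639 231.876 ] seat [287.1234 221.7871]
side tin [(array([257.6, 255. ]), 0.72)]
side tin_lug [(array([279.1, 243.4]), 0.7)]
side tin_bail [(array([260.6, 221.9]), 0.63), (array([257.3, 219.8]), 0.37)]
side hook_seat [(array([303.2, 378.2]), 0.89), (array([343.7, 288.1]), 0.87), (array([253.9, 175.5]), 0.55)]
side hook_curl [(array([259.1, 219.3]), 0.92), (array([305.5, 308.4]), 0.67), (array([247.6, 392.2]), 0.65)]
 pred bail [261.8759 216.9966] seat [248.0234 174.5718]
wrist pred plate, bail [[277.5585 607.2602]
 [275.7716 400.0345]]
hook_seat [(array([197.6,  38.1]), 0.84)]
hook_curl [(array([277.2, 396.6]), 0.79), (array([356.4,  54.6]), 0.61), (array([278.2, 279.3]), 0.4)]
tin_bail []
tin_lug [(array([279.1, 282.4]), 0.72), (array([170.1, 201.9]), 0.4)]
scene yel [(array([279, 215,  15,  11]), np.int32(105)), (array([278, 233,  12,   7]), np.int32(37))]
scene org [(array([293, 220,   6,   6]), np.int32(21))]
side yel []
side org []
```

```bash
python3 - <<'E'
from h import *
old=cv2.imread("pics/c3.png")[:,:400]
p=r.grab_frame("scene");new=cv2.resize(p["pixels"][170:270,240:320,::-1],(400,500),interpolation=cv2.INTER_CUBIC)
g=[cv2.cvtColor(x,cv2.COLOR_BGR2LAB)[...,2].astype(np.float32) for x in(old,new)]
for nm,(y,x,h,w) in(("plate+buffer",(225,185,60,115)),("orange",(245,255,40,40)),("legs",(260,185,85,80)),("rail",(195,40,60,120))):
    t=g[0][y:y+h,x:x+w];s=g[1][y-20:y+h+20,x-20:x+w+20]
    m=cv2.matchTemplate(s,t,cv2.TM_CCOEFF_NORMED);_,v,_,l=cv2.minMaxLoc(m);print(nm,(l[0]-20)/5,(l[1]-20)/5,"px",round(v,3))
E
```

```text
plate+buffer -0.2 0.4 px 0.958
orange 0.0 0.4 px 0.972
legs 0.0 0.0 px 0.985
rail 0.0 0.0 px 0.999
```

The hook and buffer haven't moved since release, the tin is hanging, and the arm is clear. Handing in.

```bash
python3 -c "
from bench import r
print(r.hand_in())"
```

```text
the job is handed in; nothing more can be done
None
```

The job is handed in, verdict not shown: the S-hook is seated on the rail, pressed in about 12 mm then eased back to bear on the buffer by an estimated 2 mm before letting go (12 mm would have sprung it back), with the tin hanging in its lower curl and the arm clear; I viewed 12 pictures, two over the limit of 10.

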